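Make up two checking kits

ROBOT

A 7-joint arm with a two-finger parallel gripper is mounted at the origin on a cart in front of the work surface, level with it; the furniture and walls round the work are solid. World frame = base frame: x ahead of the robot, y to its left, z up, the work surface at z = 0. Lengths are in m, angles in rad, forces in N, time in s.
With the tool pointing down it reaches from about 0.4 to 0.85 m from the base axis. Payload 4.5 kg.
Tool frame: the origin (TCP) lies midway between the tips of the shut fingers; the grasp point (between the pads) lies 19 mm behind it; z points along the fingers, x is the direction in which the jaws open and shut, and the axes are right-handed (so a half turn about z gives the same grasp; the last joint's range is limited). The gripper opens to 88 mm and grips with 3 to 60 N. Pads are 18 mm wide; open, the fingers measure 123 mm over their backs; the gripper's body (75 mm by 187 mm) begins 45 mm behind the grasp point.
Start: joints at [1.153, 0.689, -0.195, 1.565, 0.157, 0.902, -0.215], TCP at [0.273, -0.562, 0.212] pointing down, gripper open.
Joint ranges: [-3.01, 3.01], [-0.46, 2.08], [-1.47, 1.51], [0.13, 2.56], [-1, 4.14], [0.04, 2.09], [-2.66, 2.66]. Speed limits (rad/s): [2.57, 2.57, 3.14, 3.14, 3.14, 3.14, 3.14].

INTERFACE

Orientations are given as a unit quaternion [x, y, z, w].
In Python, from workcell import sense, camera, camera_model, sign_off, search_frame gives the robot as it stands. The module is installed in compiled form; this text tells all that it offers.
- The arm moves only by the tool play_rows, never from a script. Its argument "rows" is a list of rows, each a list of 6 numbers: the shift along the tool's x, y, z scaled (see below), then the turn, a rotation vector about the tool's x, y, z scaled (see below). A call has 1 to 8 rows; each row is the pose to reach, as a shift and turn from the pose commanded when the call began, along the tool's axes at that moment, turning the shorter way round; what a row does not reach only later rows make up. The controller multiplies each number of a shift by 0.5 m and each number of a turn by 180 degrees. A row lasts 1/12 s, in which the tool goes at most 41.7 mm and 7.16 degrees, less where a joint would pass 70% of its speed; a pose out of reach is approached as far as the arm can. A call with a number of a shift or a turn outside -1 to 1 is refused whole. A call with a gripper value outside its range is refused whole. "grip" is the closure, from 0 (fully open) to 1 (shut), set as the call begins (left out, the last holds). The fingers move at their own pace and stop on an object; "squeeze" is the grip in N (left out, the last holds). Time passes only in rows, so rows that repeat a pose let the fingers close. It gives the time, the measured TCP pose, the force and the opening at its end, in the units of the state.
- sense(): the state, without advancing time (a new reading comes with each control period).
- camera(name): name is "scene" or "top" or "wrist"; returns (picture, depth): 480x640x3 uint8, blue, green, red; 480x640 float32, m along the optical axis (not along the pixel's ray), 0 where there is no reading.
- camera_model(name): a dict with "intrinsics" (3x3 intrinsics, pixels), "rvec" (rotation vector, rad) and "tvec" (3), from world to camera coordinates, as OpenCV has them; the wrist camera has in their place "T_tool_cam" (4x4, takes a point from camera to tool coordinates, whose origin is the TCP and whose axes are the tool frame's). Camera axes: x right, y down, z forward; pixel columns grow to the right and rows downward; lengths in m; the calibration is good to about 2 mm. A picture is of the moment at which its call begins: read the wrist's pose just before it. camera_model takes no time and is no camera call.
- sign_off(): hands the job in, once; it reports no verdict.
Trained networks look in the newest picture that a camera, given by its name, has taken for a name from the list of things; names that differ only in an ending like _2 or _b are one class to them, and where a whole thing is asked for, a point or a joint stands for the part that bears it (a point fixed in the world has none). Each returns a list of dicts, best first, with "p" (0 to 1); they miss things now and then, are a little off and sometimes report something else, mostly with a low value. They report only what shows in the picture. A call takes as long as a camera call. They do not tell look-alikes from the thing itself.
- search_frame(camera, label): "at" ([column, row] in pixels, amid what is visible of it).
The state is a dict: "t": time; "joints": joint angles; "joint_vel": joint speeds; "tau": joint torques, N m; "tcp_pos": TCP position; "orientation": TCP orientation; "force": force on the tool from outside, world axes, zero at the start; "wrist_torque": the same for the moment, N m; "width": finger opening in m.
Only numpy, scipy, OpenCV 4.12 (cv2) and the standard library are available. Lean on these libraries where they do the work, as an engineer would, in place of code of your own. Each camera call takes 0.05 s, during which the arm holds its last target. There are 200 camera calls.

TASK

Make up the two checking kits from the parts standing loose on the bench: in the blue tray put the brass bush in the round pocket, the large weight in the square pocket and the V-block, groove upward, in the oblong pocket with its longer side along the pocket's longer side; in the yellow tray put the steel bush in the round pocket and the small weight in the square one. Every part shall stand upright on the floor of its pocket, about in the middle of it and let go. Leave the big knurled ring gauge and the white cup where they stand.

Things in the scene. Friction and masses are not known exactly. Their poses are not given: they have to be found in the camera images.
- blue_tray: Blue kit tray with three pockets, 80 x 184 mm (plus a small lip at each end), fixed to the bench, 8 mm high, with flat-floored pockets 5 mm deep lined in grey (floor 3 mm above the tray's underside). Origin: middle of the underside; x across the tray, y along the row of pockets, z up. Pocket centres in this frame: round, 52 mm diameter, at y = +56 mm; square, 46 x 46 mm, at y = -1 mm; oblong, 60 mm along x by 50 mm along y, at y = -57 mm (x = 0 for all).
- yellow_tray: Yellow kit tray with two pockets, 80 x 120 mm (plus a small lip at each end), fixed to the bench, 8 mm high, with flat-floored pockets 5 mm deep lined in grey (floor 3 mm above the tray's underside). Origin: middle of the underside; x across the tray, y along the row of pockets, z up. Pocket centres in this frame: round, 52 mm diameter, at y = +24 mm; square, 40 x 40 mm, at y = -30 mm (x = 0 for both).
- brass_bush_mid (a point): Brass-yellow turned bush, a plain round sleeve standing on end, 30 mm diameter, 26 mm high, about 0.09 kg. Origin: its centre, half-way up; z up along its axis.
- steel_bush_mid (a point): Smooth pale grey steel bush, a plain low ring without knurling, 36 mm diameter, 18 mm high, about 0.1 kg. Origin: its centre, half-way up; z up along its axis.
- large_weight_mid (a point): Large silvery calibration weight with a knob on top: body 29 mm diameter up to about 33 mm, then neck and knob 18 mm diameter, 48 mm high in all, about 0.2 kg. Origin: its centre, half-way up; z up along its axis.
- small_weight_mid (a point): Small silvery calibration weight of the same form: 18 mm diameter, 30 mm high in all, about 0.05 kg. Origin: its centre, half-way up; z up along its axis.
- vee_block_mid (a point): Pale grey steel V-block, 36 mm (its x) by 44 mm (its y) by 32 mm high, about 0.36 kg, with a V groove in the top that runs along its x. The two faces across its y (44 mm apart) are plain and flat. Origin: its centre, half-way up.
- ring_gauge_mid (a point): Grey steel ring gauge with a knurled rim, 60 mm diameter, 18 mm high, standing among the parts; bystander, to be left alone. Origin: its centre, half-way up; z up along its axis.
- white_cup_mid (a point): Small light grey-white open sample cup, 37 mm diameter, 26 mm high, behind the other parts; bystander, to be left alone. Origin: its centre, half-way up; z up along its axis.
Mind the look-alikes: they are no part of the job. What is shaped like the part that bears large_weight_mid but turquoise is not meant.

How it is judged:
At the end, for the whole second after the job is handed in: Each of the five parts stands upright (within 0.12 rad) and still on the floor of its own pocket (no more than 2 mm above it), its centre within 12 mm of the pocket's centre along each tray axis; the V-block's x lies along the blue tray's y within 0.3 rad, either way round (x of brass_bush_mid in the frame of blue_tray between -0.012 and 0.012 m and y of brass_bush_mid in the frame of blue_tray between 0.044 and 0.068 m and z of brass_bush_mid in the frame of blue_tray below 0.018 m and angle between each of brass_bush_mid, large_weight_mid, vee_block_mid, steel_bush_mid, small_weight_mid's own z axis and vertical below 0.12 rad and linear speed of each of brass_bush, large_weight, vee_block, steel_bush, small_weight below 0.02 m/s and x of large_weight_mid in the frame of blue_tray between -0.012 and 0.012 m and y of large_weight_mid in the frame of blue_tray between -0.013 and 0.011 m and z of large_weight_mid in the frame of blue_tray below 0.029 m and x of vee_block_mid in the frame of blue_tray between -0.012 and 0.012 m and y of vee_block_mid in the frame of blue_tray between -0.069 and -0.045 m and z of vee_block_mid in the frame of blue_tray below 0.021 m and x of steel_bush_mid in the frame of yellow_tray between -0.012 and 0.012 m and y of steel_bush_mid in the frame of yellow_tray between 0.012 and 0.036 m and z of steel_bush_mid in the frame of yellow_tray below 0.014 m and x of small_weight_mid in the frame of yellow_tray between -0.012 and 0.012 m and y of small_weight_mid in the frame of yellow_tray between -0.042 and -0.018 m and z of small_weight_mid in the frame of yellow_tray below 0.02 m and angle between the x axis of vee_block_mid and the y axis of blue_tray, either way round below 0.3 rad); the robot touches nothing.
It fails at once if the knurled ring gauge was moved from where it stood (distance of ring_gauge_mid from where it was at the start of the episode above 0.02 m).
It fails at once if the white cup was moved from where it stood (distance of white_cup_mid from where it was at the start of the episode above 0.02 m).
It also fails if it takes over 112 s, if anything falls off the work surface, if the arm or the gripper's body presses on something with over 40 N, if the wrist force passes 120 N, or if a joint passes its speed limit or range.

## Working session

There is one attempt and no reset: what is moved stays moved. The work goes in short steps, Python scripts to look and compute and a tool call to move; the robot and the scene stay as the last step left them, time stands still between calls to the robot, and variables do not carry over. Pictures are saved under pics/ and viewed, about 12 in all and at most 16, crops included, and the job is handed in when it is done.

Besides the shell and the picture viewer there is one more tool, called after "Call:" by a JSON object that holds its "op" and its "data", one argument or row to a line. play_rows: Moves the arm, as the interface text tells. Its arguments: {"type":"object","properties":{"rows":{"type":"array","items":{"type":"array","items":{"type":"number"}}},"grip":{"type":"number"},"squeeze":{"type":"number"}},"required":["rows"]}

```bash
mkdir -p pics
cat > h.py <<'E'
import numpy as np, cv2
from scipy.spatial.transform import Rotation as R
from workcell import sense, camera, camera_model, sign_off, search_frame
def T_wc(name):
    m=camera_model(name)
    if name=='wrist':
        s=sense(); T=np.eye(4); T[:3,:3]=R.from_quat(s['orientation']).as_matrix(); T[:3,3]=s['tcp_pos']
        return np.array(m['intrinsics']), T@np.array(m['T_tool_cam'])
    C=np.eye(4); C[:3,:3]=cv2.Rodrigues(np.array(m['rvec'],float))[0]; C[:3,3]=np.ravel(m['tvec'])
    return np.array(m['intrinsics']), np.linalg.inv(C)
def cloud(K,T,d):
    v,u=np.mgrid[:d.shape[0],:d.shape[1]]
    P=np.stack([(u-K[0,2])/K[0,0]*d,(v-K[1,2])/K[1,1]*d,d],-1)
    W=P@T[:3,:3].T+T[:3,3]; W[d==0]=np.nan
    return W
E
python3 - <<'E'
from h import *
s=sense(); print({k:np.round(v,3).tolist() for k,v in s.items()})
for c in ['top','scene']:
    K,T=T_wc(c); im,d=camera(c); cv2.imwrite(f'pics/{c}0.png',im); W=cloud(K,T,d); np.save(c+'.npy',W)
    print(c,T[:3,3].round(3))
    for n in ['blue_tray','yellow_tray','brass_bush_mid','steel_bush_mid','large_weight_mid','small_weight_mid','vee_block_mid','ring_gauge_mid','white_cup_mid']:
        for r in search_frame(c,n)[:3]:
            u,v=np.round(r['at']).astype(int); print(n,round(r['p'],2),u,v,W[v,u].round(3))
print(np.round(camera_model('wrist')['T_tool_cam'],3))
E
```

```text
{'t': 0.0, 'joints': [1.153, 0.69, -0.195, 1.566, 0.157, 0.903, -0.215], 'joint_vel': [-0.0, -0.0, 0.0, -0.001, -0.001, -0.0, -0.001], 'tau': [0.001, -52.755, -1.267, -15.342, -0.053, 0.007, 0.0], 'tcp_pos': [0.273, -0.562, 0.211], 'orientation': [0.848, -0.531, -0.001, -0.0], 'force': [0.709, -0.087, -0.433], 'wrist_torque': [0.023, -0.001, 0.002], 'width': 0.088}
top [ 0.501 -0.143  0.953]
blue_tray 0.72 403 311 [ 0.449 -0.275  0.004]
yellow_tray 0.7 235 319 [ 0.438  0.037 -0.003]
yellow_tray 0.59 302 219 [ 0.618 -0.093  0.044]
yellow_tray 0.56 391 246 [ 0.569 -0.256  0.007]
brass_bush_mid 0.72 304 268 [ 0.531 -0.093 -0.003]
brass_bush_mid 0.63 392 244 [ 0.573 -0.258  0.001]
steel_bush_mid 0.73 245 269 [0.53  0.017 0.005]
large_weight_mid 0.67 317 183 [ 0.684 -0.12   0.041]
small_weight_mid 0.27 389 175 [ 0.705 -0.256 -0.001]
vee_block_mid 0.85 304 320 [ 0.436 -0.093  0.02 ]
ring_gauge_mid 0.69 238 316 [0.443 0.031 0.001]
ring_gauge_mid 0.38 401 312 [ 0.447 -0.272  0.001]
white_cup_mid 0.87 390 172 [ 0.71  -0.258  0.002]
scene [-0.061  0.388  0.443]
blue_tray 0.77 456 277 [ 0.447 -0.272  0.003]
yellow_tray 0.81 390 248 [ 0.579 -0.263  0.006]
brass_bush_mid 0.94 327 286 [ 0.521 -0.081  0.024]
brass_bush_mid 0.24 338 220 [ 0.712 -0.261  0.013]
steel_bush_mid 0.56 271 316 [0.514 0.02  0.018]
large_weight_mid 0.97 292 265 [ 0.611 -0.085  0.02 ]
large_weight_mid 0.56 277 241 [ 0.683 -0.108  0.028]
small_weight_mid 0.62 220 288 [0.63  0.029 0.013]
vee_block_mid 0.56 373 314 [ 0.417 -0.071  0.031]
ring_gauge_mid 0.93 300 351 [0.427 0.037 0.018]
white_cup_mid 0.64 337 224 [ 0.69  -0.24   0.018]
[[ 1.    -0.    -0.     0.   ]
 [ 0.     0.96   0.28  -0.072]
 [ 0.    -0.28   0.96  -0.173]
 [ 0.     0.     0.     1.   ]]
```

View pics/top0.png

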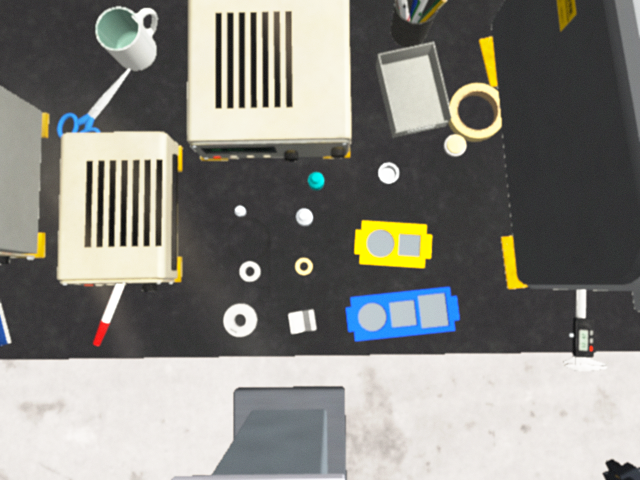

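View pics/scene0.png

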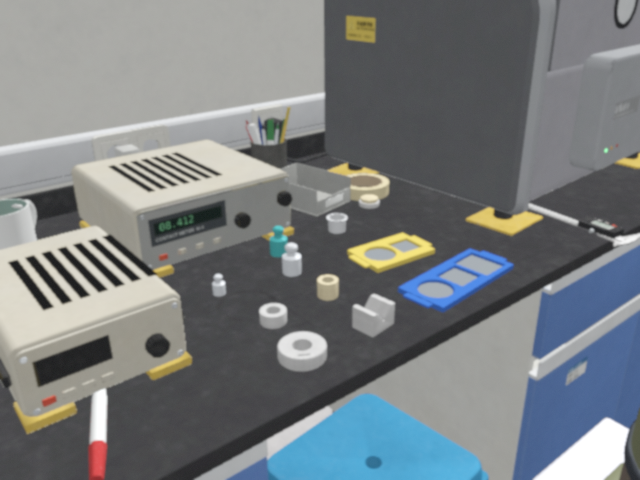

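The top view shows the blue tray at (403,313) and the yellow tray at (393,244), both with the round pocket on the left. It also shows the steel bush (250,271), brass bush (304,267), V-block (302,321), ring gauge (240,320), cup (388,173) and small weight (240,211).

There are two candidates for the large weight: turquoise (317,180) and silvery (304,217). The silvery one fits, and I'll confirm it in an enlarged crop.

```bash
cat > m.py <<'E'
from h import *
K,T=T_wc('top'); im=cv2.imread('pics/top0.png'); W=np.load('top.npy')
def onplane(uv,z):
    uv=np.atleast_2d(uv).astype(float); r=np.c_[(uv[:,0]-K[0,2])/K[0,0],(uv[:,1]-K[1,2])/K[1,1],np.ones(len(uv))]@T[:3,:3].T
    return T[:3,3]+r*((z-T[2,3])/r[:,2])[:,None]
if __name__=='__main__':
    print('f',K[0,0])
    hsv=cv2.cvtColor(im,cv2.COLOR_BGR2HSV)
    for n,lo,hi,roi in [('blue',(100,120,80),(125,255,255),(340,280,470,350)),('yellow',(20,120,80),(35,255,255),(345,210,440,280))]:
        m=cv2.inRange(hsv,lo,hi); k=np.zeros_like(m); k[roi[1]:roi[3],roi[0]:roi[2]]=1; m*=k
        cs,h=cv2.findContours(m,cv2.RETR_CCOMP,cv2.CHAIN_APPROX_NONE)
        for c,hh in zip(cs,h[0]):
            if cv2.contourArea(c)>150:
                z=.008 if hh[3]<0 else .008
                P=onplane(c[:,0],z)[:,:2].astype(np.float32); print(n,'outer' if hh[3]<0 else 'hole',np.round(cv2.minAreaRect(P*1000),1).tolist() if 0 else [np.round(x,1) for x in cv2.minAreaRect(P*1000)])
    print('bench z',np.nanmedian(W[225:300,260:290,2]))
    g=im.max(2)
    for n,u,v,r,z in [('brass',304,267,14,.026),('steel',250,271,16,.018),('large',304,217,14,.048),('small',240,211,10,.030),('vee',302,321,20,.032),('ring',240,320,22,.018),('cup',388,173,15,.026),('turq',317,180,14,.048)]:
        sub=W[v-r:v+r,u-r:u+r]; m=(g[v-r:v+r,u-r:u+r]>90).astype(np.uint8)
        ys,xs=np.nonzero(m); pts=np.c_[xs+u-r,ys+v-r]
        box=pts.min(0),pts.max(0)
        P=onplane(pts,z)[:,:2]*1000; P0=onplane(pts,z/2)[:,:2]*1000
        (c,rad)=cv2.minEnclosingCircle(P.astype(np.float32))
        print(n,'top-circ',np.round(c,1),round(rad,1),'midplane c',np.round((P0.max(0)+P0.min(0))/2,1),'size',np.round(np.ptp(P0,axis=0),1),'zmax',np.nanpercentile(sub[...,2],99).round(3),'rect',[np.round(x,1) for x in cv2.minAreaRect(P.astype(np.float32))] if n=='vee' else '')
    S=np.load('scene.npy')
    for nm,A in(('top',W),('scene',S)):
        p=A[(A[...,2]>.06)&(A[...,0]>.3)&(A[...,0]<.9)&(abs(A[...,1]+.1)<.45)]
        for x0,x1 in [(.3,.4),(.4,.5),(.5,.6),(.6,.7)]:
            q=p[(p[:,0]>x0)&(p[:,0]<x1)]; print(nm,x0,'left inst miny',q[q[:,1]>-.1][:,1].min() if (q[:,1]>-.1).any() else None,'right maxy',q[q[:,1]<-.1][:,1].max() if (q[:,1]<-.1).any() else None)
        q=p[(abs(p[:,1]+.05)<.1)]; print('big inst minx',np.percentile(q[:,0],1) if len(q) else None)
    a=cv2.resize(im[160:350,220:470],None,fx=3,fy=3,interpolation=cv2.INTER_CUBIC); cv2.imwrite('pics/crop1.png',a)
E
python3 m.py
```

```text
f 508.8253412998048
blue outer [array([ 444.4, -273. ]), array([ 84.4, 208.9]), np.float64(5.3)]
blue hole [array([ 439.7, -217.6]), array([52.9, 53.4]), np.float64(43.9)]
blue hole [array([ 444.9, -273.8]), array([49.4, 49.6]), np.float64(5.1)]
blue hole [array([ 449.9, -329.6]), array([63.4, 53.4]), np.float64(5.2)]
yellow outer [array([ 573.5, -259.1]), array([145.6,  85.2]), np.float64(85.3)]
yellow hole [array([ 570.8, -288.7]), array([43.4, 43.6]), np.float64(85.3)]
yellow hole [array([ 575.1, -234.5]), array([54. , 52.3]), np.float64(89.1)]
bench z -0.0005493294420143013
brass top-circ [533.8 -93.5] 17.7 midplane c [534.2 -92.8] size [33.4 35.2] zmax 0.029 rect 
steel top-circ [526.3   6.5] 20.8 midplane c [526.6   7.9] size [40.8 39.1] zmax 0.02 rect 
large top-circ [621.7 -96.8] 17.1 midplane c [624.  -95.3] size [33.5 33.2] zmax 0.049 rect 
small top-circ [636.4  21.9] 12.2 midplane c [639.3  24.4] size [20.9 22.4] zmax 0.031 rect 
vee top-circ [434. -90.] 29.7 midplane c [432.9 -88.2] size [44.9 52.9] zmax 0.034 rect [array([434.6, -89.8]), array([40.8, 49.5]), np.float64(
[... 195 characters left out ...]
q top-circ [ 686.9 -118.8] 17.3 midplane c [ 692.6 -117.4] size [33.9 31.6] zmax 0.049 rect 
top 0.3 left inst miny None right maxy None
top 0.4 left inst miny 0.17141838897346112 right maxy -0.473164554663174
top 0.5 left inst miny 0.13025321107635746 right maxy -0.46484562382433897
top 0.6 left inst miny 0.12997684943976312 right maxy -0.45869281654083816
big inst minx 0.7336554166651368
scene 0.3 left inst miny None right maxy None
scene 0.4 left inst miny 0.17266892177646082 right maxy -0.4673536337562637
scene 0.5 left inst miny 0.13304491458301926 right maxy -0.46115163755006683
scene 0.6 left inst miny 0.1423501553907425 right maxy -0.45549304264733925
big inst minx 0.7237401167683173
```

View pics/crop1.png

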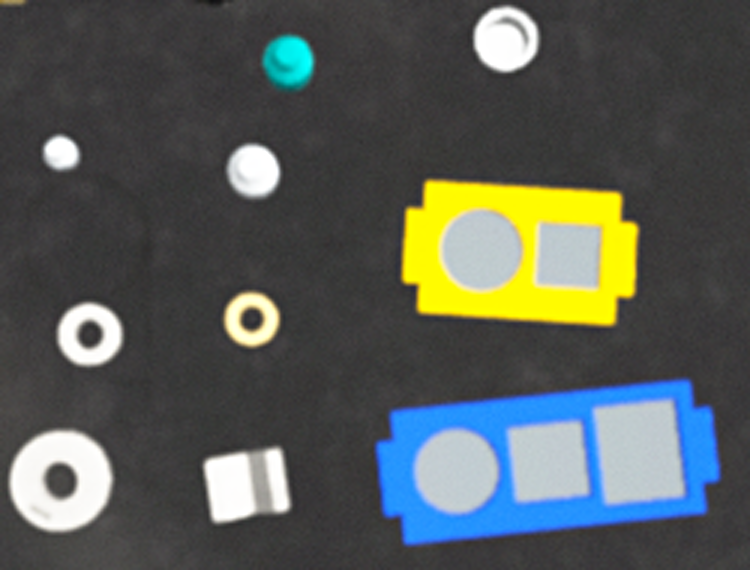

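The crop confirms the silvery weight at crop (254,171) as the large weight; the turquoise one at (288,60) is the look-alike. The V-block's groove runs roughly along world x with a yaw of about 8°. I'll write a planner that prints the numbers for each move.

```bash
cat > p.py <<'E'
import sys; from h import *
def Rt(psi):
    c,s=np.cos(psi),np.sin(psi); return np.array([[c,s,0],[s,-c,0],[0,0,-1.]])
def plan(wps):  # x y z psi_deg ; prints one entry per call (<=6 motion rows), target row repeated
    s=sense(); p=np.array(s['tcp_pos']); M=R.from_quat(s['orientation']).as_matrix()
    for w in wps:
        q=np.array(w[:3]); Q=Rt(np.radians(w[3])); d=q-p; rv=R.from_matrix(M.T@Q).as_rotvec()
        n=max(np.linalg.norm(d)/.0417,np.degrees(np.linalg.norm(rv))/7.16); k=int(np.ceil(n/7)) or 1
        for i in range(k):
            a=M.T@d/k/.5; b=rv/k/np.pi
            print(w,f'{i+1}/{k} rows~{n/k:.1f}',np.round(np.r_[a,b],3).tolist())
            M=M@R.from_rotvec(rv/k).as_matrix()
        p=q; M=Q
if __name__=='__main__': plan([[float(v) for v in a.split(',')] for a in sys.argv[1:]])
E
python3 p.py .52,-.09,.25,-82
```

```text
[0.52, -0.09, 0.25, -82.0] 1/2 rows~6.4 [-0.317, -0.429, -0.038, -0.0, -0.0, 0.05]
[0.52, -0.09, 0.25, -82.0] 2/2 rows~6.4 [-0.38, -0.374, -0.038, -0.0, -0.0, 0.05]
```

Call:
{"op": "play_rows", "data": {
  "rows": [
    [-0.317, -0.429, -0.038, 0, 0, 0.05],
    [-0.317, -0.429, -0.038, 0, 0, 0.05],
    [-0.317, -0.429, -0.038, 0, 0, 0.05],
    [-0.317, -0.429, -0.038, 0, 0, 0.05],
    [-0.317, -0.429, -0.038, 0, 0, 0.05],
    [-0.317, -0.429, -0.038, 0, 0, 0.05],
    [-0.317, -0.429, -0.038, 0, 0, 0.05]
  ]
}}

```text
t: 1.58
tcp_pos: [0.4001, -0.32, 0.2315]
orientation: [0.806, -0.592, 0.0, -0.002]
force: [-0.0, 0.6, 0.4]
width: 0.0881
```

Call:
{"op": "play_rows", "data": {
  "rows": [
    [-0.38, -0.374, -0.038, 0, 0, 0.05],
    [-0.38, -0.374, -0.038, 0, 0, 0.05],
    [-0.38, -0.374, -0.038, 0, 0, 0.05],
    [-0.38, -0.374, -0.038, 0, 0, 0.05],
    [-0.38, -0.374, -0.038, 0, 0, 0.05],
    [-0.38, -0.374, -0.038, 0, 0, 0.05],
    [-0.38, -0.374, -0.038, 0, 0, 0.05],
    [-0.38, -0.374, -0.038, 0, 0, 0.05]
  ]
}}

```text
t: 2.25
tcp_pos: [0.5232, -0.0835, 0.2503]
orientation: [0.757, -0.653, 0.0, -0.002]
force: [-1.0, 0.4, 0.3]
width: 0.088
```

```bash
cat > wm.py <<'E'
import sys; from h import *
# wrist view: cluster the cloud above bench
K,T=T_wc('wrist'); im,d=camera('wrist'); cv2.imwrite(f'pics/{sys.argv[1]}.png',im); W=cloud(K,T,d)
np.savez(sys.argv[1],W=W,T=T,K=K)
print('cam',T[:3,3].round(3),'bench z',np.nanmedian(W[...,2]).round(4))
m=(np.nan_to_num(W[...,2])>.012).astype(np.uint8)
n,l,st,c=cv2.connectedComponentsWithStats(m)
for i in range(1,n):
    if st[i,4]<150: continue
    P=W[l==i]; z=np.percentile(P[:,2],98); t=P[P[:,2]>z-.006][:,:2]*1000; A=P[:,:2]*1000
    print(c[i].round(),st[i,4],'z',z.round(4),'top bbox c',((np.percentile(t,1,0)+np.percentile(t,99,0))/2).round(1),'size',np.ptp(t,axis=0).round(1),'all c',((np.percentile(A,1,0)+np.percentile(A,99,0))/2).round(1),[np.round(x,1) for x in cv2.minAreaRect(A.astype(np.float32))])
E
python3 wm.py w1
```

```text
cam [ 0.594 -0.074  0.423] bench z 0.0008
[56. 93.] 21289 z 0.1024 top bbox c [584.5 168.6] size [145.6  59.9] all c [566.1 198.8] [array([539.2, 183.8]), array([100.2, 287.9]), np.float64(63.3)]
[381.  25.] 913 z 0.0487 top bbox c [ 693.9 -115.8] size [18.9 18.4] all c [ 693.  -115.5] [array([ 693.4, -115.6]), array([28.8, 27.3]), np.float64(64.4)]
[521.  34.] 821 z 0.0269 top bbox c [ 705.3 -250.3] size [37.  37.9] all c [ 705.3 -250.2] [array([ 705.4, -250.4]), array([36.7, 36.7]), np.float64(56.0)]
[231.  62.] 287 z 0.0311 top bbox c [640.9  26.9] size [11.3 11.7] all c [640.7  26.2] [array([640.6,  26.1]), array([16.2, 17.8]), np.float64(71.7)]
[346.  95.] 704 z 0.0491 top bbox c [626.1 -93.4] size [18.3 18.8] all c [626.1 -93.2] [array([626.2, -93.1]), array([27.8, 28.4]), np.float64(52.8)]
[239. 175.] 641 z 0.0195 top bbox c [527.8   8.8] size [36.  35.7] all c [528.    8.8] [array([527.8,   8.8]), array([35.1, 35.6]), np.float64(76.3)]
[330. 183.] 461 z 0.0273 top bbox c [535.6 -91.3] size [29.7 29.5] all c [535.8 -91.3] [array([535.6, -91.4]), array([29.4, 29.1]), np.float64(9.0)]
[217. 249.] 1702 z 0.0195 top bbox c [439.5  27. ] size [59.3 59.2] all c [439.5  26.9] [array([439.3,  27.1]), array([58.5, 58.5]), np.float64(37.1)]
[314. 267.] 1290 z 0.033 top bbox c [436.  -87.9] size [41.1 47.7] all c [436.4 -87.6] [array([435.9, -87.8]), array([36.7, 43.7]), np.float64(8.4)]
[321. 393.] 89174 z 0.3816 top bbox c [545.6 -80.3] size [ 16.9 101.1] all c [538.1 -79.5] [array([534., -82.]), array([ 47.8, 145.7]), np.float64(8.7)]
```

View pics/w1.png

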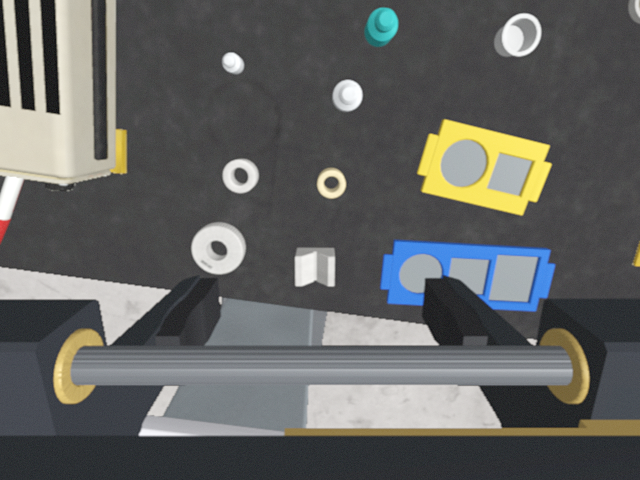

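The wrist view agrees with the top camera to within about 2 mm, and the sizes match: V-block 36.7 x 43.7 mm at 8.4°, brass 29.5, steel 35.5. Next I'll measure the trays in the same picture and plan the V-block pick.

```bash
cat > tr.py <<'E'
import sys; from h import *
f=sys.argv[1]; D=np.load(f+'.npz'); W,T,K=D['W'],D['T'],D['K']; im=cv2.imread(f'pics/{f}.png'); hsv=cv2.cvtColor(im,cv2.COLOR_BGR2HSV)
def onplane(uv,z):
    uv=np.atleast_2d(uv).astype(float); r=np.c_[(uv[:,0]-K[0,2])/K[0,0],(uv[:,1]-K[1,2])/K[1,1],np.ones(len(uv))]@T[:3,:3].T
    return T[:3,3]+r*((z-T[2,3])/r[:,2])[:,None]
for n,lo,hi in [('blue',(100,120,80),(125,255,255)),('yellow',(20,100,80),(35,255,255))]:
    m=cv2.inRange(hsv,lo,hi); cs,h=cv2.findContours(m,cv2.RETR_CCOMP,cv2.CHAIN_APPROX_NONE)
    for c,hh in zip(cs,h[0]):
        if cv2.contourArea(c)>400: print(n,'hole' if hh[3]>=0 else 'outer',c[:,0].mean(0).round(),[np.round(x,1) for x in cv2.minAreaRect((onplane(c[:,0],.008)[:,:2]*1000).astype(np.float32))])
E
python3 tr.py w1; python3 -c "
from h import *; s=sense(); print(np.round(s['tcp_pos'],4),s['joints'])"; python3 p.py .436,-.088,.07,-81.6 .436,-.088,.011,-81.6
```

```text
blue outer [459. 271.] [array([ 446.2, -271.4]), array([ 83.6, 206.7]), np.float64(5.2)]
blue hole [513. 278.] [array([ 451.6, -327.3]), array([62. , 51.8]), np.float64(5.1)]
yellow outer [465. 431.] [array([ 228.6, -322.9]), array([ 26.9, 488.2]), np.float64(8.6)]
yellow outer [ 74. 366.] [array([247. , 199.3]), array([ 54.2, 124.1]), np.float64(80.1)]
yellow outer [568. 366.] [array([ 342.1, -431.9]), array([123.9,  54.3]), np.float64(26.5)]
yellow outer [120. 152.] [array([533.5, 144.3]), array([48.7, 17.7]), np.float64(0.2)]
yellow outer [483. 167.] [array([ 574.4, -257.7]), array([143.5,  82.2]), np.float64(85.4)]
yellow hole [509. 174.] [array([ 572.2, -287. ]), array([41.4, 42.2]), np.float64(85.2)]
yellow hole [463. 163.] [array([ 576.8, -233.8]), array([52.4, 52.3]), np.float64(55.9)]
[ 0.5215 -0.0872  0.25  ] [ 0.12779334  0.50983977 -0.0765756   1.81169336  0.0497851   0.82091756
 -1.40069338]
[0.436, -0.088, 0.07, -81.6] 1/1 rows~4.8 [-0.023, 0.17, 0.36, -0.0, 0.0, -0.001]
[0.436, -0.088, 0.011, -81.6] 1/1 rows~1.4 [0.0, 0.0, 0.118, 0.0, 0.0, 0.0]
```

Call:
{"op": "play_rows", "data": {
  "rows": [
    [-0.023, 0.17, 0.34, 0, 0, 0],
    [-0.023, 0.17, 0.34, 0, 0, 0],
    [-0.023, 0.17, 0.34, 0, 0, 0],
    [-0.023, 0.17, 0.34, 0, 0, 0],
    [-0.023, 0.17, 0.34, 0, 0, 0],
    [-0.023, 0.17, 0.34, 0, 0, 0],
    [-0.023, 0.17, 0.34, 0, 0, 0],
    [-0.023, 0.17, 0.34, 0, 0, 0]
  ]
}}

```text
t: 2.97
tcp_pos: [0.4365, -0.0913, 0.0809]
orientation: [0.754, -0.657, 0.002, -0.001]
force: [0.4, -0.1, 0.5]
width: 0.088
```

```bash
python3 p.py .436,-.088,.011,-81.6; python3 -c "
from h import *; s=sense(); print(np.round(s['tcp_pos'],4))"
```

```text
[0.436, -0.088, 0.011, -81.6] 1/1 rows~1.7 [-0.007, 0.001, 0.14, -0.001, -0.0, -0.003]
[ 0.4365 -0.0913  0.0809]
```

Call:
{"op": "play_rows", "data": {
  "rows": [
    [-0.007, 0, 0.07, 0, 0, -0.003],
    [-0.007, 0, 0.14, 0, 0, -0.003],
    [-0.007, 0, 0.14, 0, 0, -0.003],
    [-0.007, 0, 0.14, 0, 0, -0.003],
    [-0.007, 0, 0.14, 0, 0, -0.003]
  ]
}}

```text
t: 3.38
tcp_pos: [0.4375, -0.0879, 0.0113]
orientation: [0.757, -0.653, 0.001, 0.0]
force: [-0.2, -1.5, 0.0]
width: 0.0881
```

Call:
{"op": "play_rows", "data": {
  "rows": [
    [0, 0, 0, 0, 0, 0],
    [0, 0, 0, 0, 0, 0],
    [0, 0, 0, 0, 0, 0],
    [0, 0, 0, 0, 0, 0],
    [0, 0, 0, 0, 0, 0],
    [0, 0, 0, 0, 0, 0],
    [0, 0, 0, 0, 0, 0],
    [0, 0, 0, 0, 0, 0]
  ],
  "grip": 1,
  "squeeze": 40
}}

```text
t: 4.05
tcp_pos: [0.4346, -0.0871, 0.0107]
orientation: [0.757, -0.653, -0.001, 0.001]
force: [0.6, -0.1, -0.8]
width: 0.0371
```

```bash
python3 p.py .436,-.088,.08,-81.6 .4515,-.328,.08,5.2 .4515,-.328,.015,5.2
```

```text
[0.436, -0.088, 0.08, -81.6] 1/1 rows~1.7 [0.002, -0.002, -0.139, 0.001, 0.0, 0.0]
[0.4515, -0.328, 0.08, 5.2] 1/2 rows~6.1 [0.24, 0.02, 0.0, 0.0, 0.0, -0.241]
[0.4515, -0.328, 0.08, 5.2] 2/2 rows~6.1 [0.161, 0.179, 0.0, 0.0, 0.0, -0.241]
[0.4515, -0.328, 0.015, 5.2] 1/1 rows~1.6 [0.0, 0.0, 0.13, 0.0, 0.0, 0.0]
```

Run:
```python
from h import *
im,d=camera('wrist'); s=sense(); print(s['width'],s['t'],s['joint_vel'].round(3) if hasattr(s['joint_vel'],'round') else s['joint_vel'])
sc,_=camera('scene'); 
a=cv2.resize(sc[250:370,280:480],(600,360),interpolation=cv2.INTER_CUBIC); b=cv2.resize(im[180:,:],(400,188)); 
o=np.zeros((548,600,3),np.uint8); o[:360]=a; o[360:,:400]=b; cv2.imwrite('pics/g1.png',o)
```

```text
0.033033575208879895 4.1 [ 0.    -0.     0.001  0.001  0.002 -0.    -0.003]
```

View pics/g1.png

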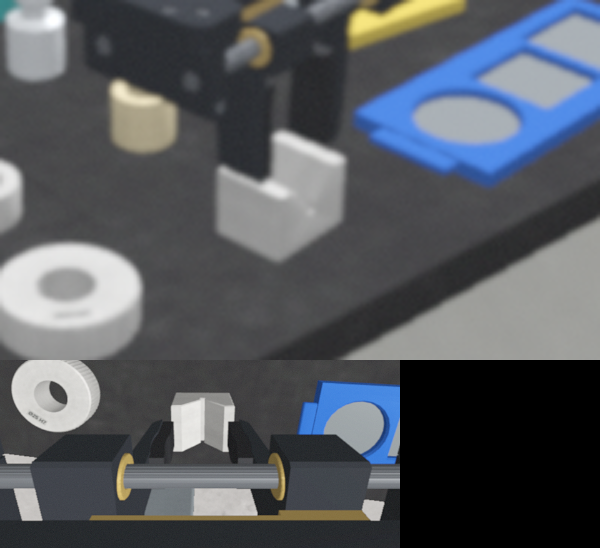

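Run:
```python
from h import *
s=sense(); print(s['tcp_pos'],s['width'],s['orientation'])
def proj(c,P):
    K,T=T_wc(c); q=np.linalg.inv(T)@np.r_[P,1]; return (K@q[:3]/q[2])[:2].round(1), q[2].round(3)
M=R.from_quat(s['orientation']).as_matrix(); p=np.array(s['tcp_pos'])
for l,o in [('tcp',(0,0,0)),('tip+',(.018,0,0)),('tip-',(-.018,0,0)),('grasp',(0,0,-.019)),('blk',None)]:
    P=p+M@np.array(o) if o else np.array([.436,-.088,.032])
    print(l,P.round(3),'scene',proj('scene',P),'crop',((proj('scene',P)[0]-[280,250])*3).round(),'wrist',proj('wrist',P)[0])
K,T=T_wc('wrist'); im,d=camera('wrist'); W=cloud(K,T,d); tc=(W-p)@M  # tool coords
print('fingers in tool coords (rows 220..400):')
for r in range(230,400,12):
    print(r,[(c,(tc[r,c]*1000).round().tolist()) for c in range(200,450,20) if not np.isnan(tc[r,c,0])][::1])
```

```text
[ 0.4345446  -0.08700643  0.01060591] 0.029152570429436128 [ 0.75717989 -0.65320437 -0.00124139  0.00106189]
tcp [ 0.435 -0.087  0.011] scene (array([371.9, 317.9]), np.float64(0.801)) crop [276. 204.] wrist [320.9 273.2]
tip+ [ 0.437 -0.105  0.011] scene (array([380.3, 312.5]), np.float64(0.813)) crop [301. 188.] wrist [356.8 273.2]
tip- [ 0.432 -0.069  0.011] scene (array([363.3, 323.4]), np.float64(0.789)) crop [250. 220.] wrist [285.  273.2]
grasp [ 0.435 -0.087  0.03 ] scene (array([372.2, 305.5]), np.float64(0.794)) crop [277. 166.] wrist [320.8 289.5]
blk [ 0.436 -0.088  0.032] scene (array([372.1, 303.2]), np.float64(0.794)) crop [276. 160.] wrist [323.5 289.3]
fingers in tool coords (rows 220..400):
230 [(200, [-62.0, -19.0, 11.0]), (220, [-52.0, -19.0, 12.0]), (240, [-42.0, -19.0, 11.0]), (260, [-31.0, -19.0, 11.0]), (280, [-21.0, -20.0, 11.0]), (300, [-11.0, -19.0, 12.0]), (320, [-0.0, -19.0, 11.0]), (340, [10.0, -20.0, 10.0]), (360, [20.0, -19.0, 11.0]), (380, [30.0, -19.0, 11.0]), (400, [41.0, -19.0, 11.0]), (420, [51.0, -20.0, 10.0]), (440, [61.0, -19.0, 11.0])]
242 [(2
[... 4616 characters left out ...]
.0, -88.0]), (260, [-93.0, 313.0, 306.0]), (280, [-63.0, 318.0, 311.0]), (300, [-33.0, 321.0, 316.0]), (320, [-3.0, 720.0, 811.0]), (340, [60.0, 721.0, 812.0]), (360, [123.0, 720.0, 811.0]), (380, [186.0, 724.0, 815.0]), (400, [22.0, -3.0, -87.0]), (420, [21.0, -19.0, -107.0]), (440, [22.0, -25.0, -114.0])]
398 [(200, [-23.0, -22.0, -114.0]), (220, [-21.0, -17.0, -108.0]), (240, [-22.0, -1.0, -89.0]), (260, [-89.0, 313.0, 280.0]), (280, [-61.0, 318.0, 286.0]), (300, [-31.0, 323.0, 292.0]), (320, [-3.0, 769.0, 815.0]), (340, [60.0, 766.0, 812.0]), (360, [124.0, 767.0, 813.0]), (380, [187.0, 765.0, 811.0]), (400, [22.0, -0.0, -89.0]), (420, [21.0, -17.0, -108.0]), (440, [22.0, -23.0, -115.0])]
```

Run:
```python
from h import *
D=np.load('w1.npz'); W,T=D['W'],D['T']; Tt=T@np.linalg.inv(np.array(camera_model('wrist')['T_tool_cam']))
tc=((W-Tt[:3,3])@Tt[:3,:3])*1000
m=(tc[...,2]<5)&(abs(tc[...,0])<70)&(tc[...,2]>-60)
P=tc[m]; print(len(P))
for z in range(-60,5,5):
    q=P[(P[:,2]>=z)&(P[:,2]<z+5)]
    if len(q): print(z,len(q),'absx',np.percentile(abs(q[:,0]),[1,50,99]).round(),'y',np.percentile(q[:,1],[1,99]).round())
s=sense(); print(s['width'],s['force'],s['t'])
```

```text
5641
-60 948 absx [45. 49. 59.] y [-11.   3.]
-55 1051 absx [45. 46. 59.] y [-11.   7.]
-50 1107 absx [44. 45. 58.] y [-11.   8.]
-45 830 absx [44. 45. 58.] y [-11.   9.]
-40 710 absx [44. 45. 58.] y [-11.   8.]
-35 633 absx [44. 45. 57.] y [-11.   8.]
-30 362 absx [44. 44. 54.] y [-11.   9.]
0.02506924883766755 [-0.17450496 -0.61846185 -0.55355857] 4.2
```

The fingertips appear to end about 27 mm behind the reported TCP when open, so they closed above the block, which hasn't moved. I'll lift and measure the tip position against the finger opening.

Call:
{"op": "play_rows", "data": {
  "rows": [
    [0, 0, -0.12, 0, 0, 0],
    [0, 0, -0.12, 0, 0, 0],
    [0, 0, -0.12, 0, 0, 0],
    [0, 0, -0.12, 0, 0, 0],
    [0, 0, -0.12, 0, 0, 0],
    [0, 0, -0.12, 0, 0, 0]
  ]
}}

```text
t: 4.7
tcp_pos: [0.4342, -0.0871, 0.07]
orientation: [0.757, -0.653, -0.002, 0.002]
force: [-0.1, 0.5, -0.6]
width: 0.0003
```

```bash
cat > tip.py <<'E'
from h import *
s=sense(); K,T=T_wc('wrist'); im,d=camera('wrist'); Tt=T@np.linalg.inv(np.array(camera_model('wrist')['T_tool_cam']))
W=cloud(K,T,d); tc=((W-Tt[:3,3])@Tt[:3,:3])*1000; cv2.imwrite('pics/tip_%.2f.png'%s['t'],im)
P=tc[(W[...,2]>.042)&(abs(tc[...,0])<70)&(tc[...,2]>-60)&(abs(tc[...,1])<20)]
print('width',s['width'],'tcp',s['tcp_pos'],'n',len(P))
for z in range(-60,12,4):
    q=P[(P[:,2]>=z)&(P[:,2]<z+4)]
    if len(q): print(z,len(q),'absx',np.percentile(abs(q[:,0]),[1,50,99]).round(1),'y',np.percentile(q[:,1],[1,99]).round())
E
python3 tip.py
```

```text
width 0.0003275204069676445 tcp [ 0.43423599 -0.08708546  0.06998641] n 2783
-60 334 absx [ 1.8  6.5 11.1] y [-11.  -8.]
-56 318 absx [ 1.5  6.6 11.5] y [-11.  -7.]
-52 420 absx [ 0.7  5.8 14.3] y [-11.  -1.]
-48 444 absx [ 0.4  6.8 14.8] y [-11.   1.]
-44 316 absx [ 0.7  7.7 14.4] y [-11.  -9.]
-40 334 absx [ 0.1  7.  14. ] y [-11.   8.]
-36 326 absx [ 0.1  5.2 13.7] y [-11.   7.]
-32 220 absx [ 0.1  5.5 12.5] y [-11.  -6.]
-28 71 absx [0.3 5.6 9. ] y [-11.  -7.]
```

Call:
{"op": "play_rows", "data": {
  "rows": [
    [0, 0, 0, 0, 0, 0],
    [0, 0, 0, 0, 0, 0],
    [0, 0, 0, 0, 0, 0],
    [0, 0, 0, 0, 0, 0],
    [0, 0, 0, 0, 0, 0],
    [0, 0, 0, 0, 0, 0],
    [0, 0, 0, 0, 0, 0],
    [0, 0, 0, 0, 0, 0]
  ],
  "grip": 0
}}

```text
t: 5.42
tcp_pos: [0.4348, -0.087, 0.0707]
orientation: [0.757, -0.653, -0.001, 0.001]
force: [0.1, 0.2, 0.2]
width: 0.0516
```

Call:
{"op": "play_rows", "data": {
  "rows": [
    [0, 0, 0, 0, 0, 0],
    [0, 0, 0, 0, 0, 0],
    [0, 0, 0, 0, 0, 0],
    [0, 0, 0, 0, 0, 0],
    [0, 0, 0, 0, 0, 0],
    [0, 0, 0, 0, 0, 0]
  ]
}}

```text
t: 5.92
tcp_pos: [0.4348, -0.0871, 0.0706]
orientation: [0.757, -0.653, -0.001, 0.001]
force: [-0.1, -0.9, -1.0]
width: 0.0878
```

```bash
sed -i 's/^for z in range/print("zmax",np.sort(P[:,2])[-40::6].round(1))\nfor z in range/' tip.py; python3 tip.py | tail -12; python3 p.py .436,-.088,.011,-81.6 .436,-.088,-.014,-81.6
python3 - <<'E'
from h import *
s=sense(); K,T=T_wc('scene'); im,d=camera('scene'); W=cloud(K,T,d)
# finger points from scene depth: near TCP, above block
p=np.array(s['tcp_pos']); m=(abs(W[...,0]-p[0])<.02)&(abs(W[...,1]-p[1])<.07)&(W[...,2]>.045)&(W[...,2]<.16)
q=W[m]; print('scene lowest finger z',np.sort(q[:,2])[:60:6].round(4),p)
E
```

```text
width 0.08775163366992203 tcp [ 0.4347977  -0.08705163  0.07064953] n 5648
zmax [-27.  -26.8 -26.7 -26.6 -26.5 -26.4 -26.1]
-60 751 absx [44.9 49.2 59.3] y [-11.   3.]
-56 838 absx [44.8 47.  58.9] y [-11.   5.]
-52 863 absx [44.1 45.3 58.5] y [-11.   8.]
-48 844 absx [43.5 44.8 58.3] y [-11.   9.]
-44 635 absx [43.5 45.4 58. ] y [-11.   8.]
-40 577 absx [43.6 45.4 57.3] y [-11.   9.]
-36 543 absx [43.6 45.4 57.2] y [-11.   9.]
-32 455 absx [43.5 44.4 55.7] y [-11.   8.]
-28 142 absx [43.6 44.3 52.8] y [-11.   9.]
[0.436, -0.088, 0.011, -81.6] 1/1 rows~1.4 [0.002, -0.002, 0.119, 0.001, 0.0, 0.0]
[0.436, -0.088, -0.014, -81.6] 1/1 rows~0.6 [0.0, 0.0, 0.05, 0.0, 0.0, 0.0]
scene lowest finger z [0.0961 0.097  0.0973 0.0977 0.0981 0.0985 0.0991 0.0992 0.0994 0.0996] [ 0.43478211 -0.08702728  0.07063008]
```

Both cameras agree that the tips lie 26 mm behind the reported TCP, so I'll correct all heights by that (tip z = TCP z + 0.026).

Call:
{"op": "play_rows", "data": {
  "rows": [
    [0.002, -0.002, 0.08, 0, 0, 0],
    [0.002, -0.002, 0.12, 0, 0, 0],
    [0.002, -0.002, 0.15, 0, 0, 0],
    [0.002, -0.002, 0.171, 0, 0, 0],
    [0.002, -0.002, 0.171, 0, 0, 0],
    [0.002, -0.002, 0.171, 0, 0, 0]
  ]
}}

```text
t: 6.52
tcp_pos: [0.439, -0.0884, -0.0131]
orientation: [0.76, -0.649, -0.005, 0.003]
force: [-0.3, 0.6, 0.7]
width: 0.0881
```

Call:
{"op": "play_rows", "data": {
  "rows": [
    [0, 0, 0, 0, 0, 0],
    [0, 0, 0, 0, 0, 0],
    [0, 0, 0, 0, 0, 0],
    [0, 0, 0, 0, 0, 0],
    [0, 0, 0, 0, 0, 0],
    [0, 0, 0, 0, 0, 0],
    [0, 0, 0, 0, 0, 0],
    [0, 0, 0, 0, 0, 0]
  ],
  "grip": 1,
  "squeeze": 40
}}

```text
t: 7.18
tcp_pos: [0.4391, -0.0884, -0.0118]
orientation: [0.757, -0.653, -0.004, 0.002]
force: [-0.4, 0.6, 2.6]
width: 0.0437
```

```bash
python3 p.py .436,-.088,.05,-81.6 .4515,-.328,.05,5.2 .4515,-.328,-.011,5.2; python3 -c "
from h import *; s=sense(); print(np.round(s['tcp_pos'],4),s['width'])"
```

```text
[0.436, -0.088, 0.05, -81.6] 1/1 rows~1.5 [-0.002, 0.007, -0.124, 0.003, 0.001, 0.0]
[0.4515, -0.328, 0.05, 5.2] 1/2 rows~6.1 [0.24, 0.02, 0.0, 0.0, 0.0, -0.241]
[0.4515, -0.328, 0.05, 5.2] 2/2 rows~6.1 [0.161, 0.179, 0.0, 0.0, 0.0, -0.241]
[0.4515, -0.328, -0.011, 5.2] 1/1 rows~1.5 [0.0, 0.0, 0.122, 0.0, 0.0, 0.0]
[ 0.4391 -0.0884 -0.0118] 0.043697686563291455
```

Call:
{"op": "play_rows", "data": {
  "rows": [
    [0, 0, -0.06, 0, 0, 0],
    [0, 0, -0.124, 0, 0, 0],
    [0, 0, -0.124, 0, 0, 0],
    [0, 0, -0.124, 0, 0, 0]
  ]
}}

```text
t: 7.52
tcp_pos: [0.4406, -0.0892, 0.0522]
orientation: [0.757, -0.654, -0.003, 0.001]
force: [-0.2, -0.1, -3.1]
width: 0.0439
```

Call:
{"op": "play_rows", "data": {
  "rows": [
    [0.24, 0.02, 0, 0, 0, -0.241],
    [0.24, 0.02, 0, 0, 0, -0.241],
    [0.24, 0.02, 0, 0, 0, -0.241],
    [0.24, 0.02, 0, 0, 0, -0.241],
    [0.24, 0.02, 0, 0, 0, -0.241],
    [0.24, 0.02, 0, 0, 0, -0.241],
    [0.24, 0.02, 0, 0, 0, -0.241],
    [0.24, 0.02, 0, 0, 0, -0.241]
  ]
}}

```text
t: 8.18
tcp_pos: [0.4463, -0.2093, 0.0482]
orientation: [0.945, -0.327, -0.006, 0.001]
force: [-0.1, 0.6, -3.2]
width: 0.0436
```

Call:
{"op": "play_rows", "data": {
  "rows": [
    [0.161, 0.179, 0, 0, 0, -0.241],
    [0.161, 0.179, 0, 0, 0, -0.241],
    [0.161, 0.179, 0, 0, 0, -0.241],
    [0.161, 0.179, 0, 0, 0, -0.241],
    [0.161, 0.179, 0, 0, 0, -0.241],
    [0.161, 0.179, 0, 0, 0, -0.241],
    [0.161, 0.179, 0, 0, 0, -0.241],
    [0.161, 0.179, 0, 0, 0, -0.241]
  ]
}}

```text
t: 8.85
tcp_pos: [0.4544, -0.3291, 0.0479]
orientation: [0.999, 0.045, -0.006, -0.001]
force: [0.2, 0.9, -3.4]
width: 0.0436
```

```bash
cat > st.py <<'E'
from h import *
s=sense(); M=R.from_quat(s['orientation']).as_matrix(); print('t',round(s['t'],2),'tcp',np.round(s['tcp_pos'],4),'w',round(s['width'],4),'psi',np.degrees(np.arctan2(M[1,0],M[0,0])).round(1),'tilt',np.degrees(np.arccos(-M[2,2])).round(2),'F',np.round(s['force'],1))
E
python3 st.py; python3 wm.py w2; python3 tr.py w2; python3 p.py .4515,-.325,-.008,5.2
```

```text
t 8.85 tcp [ 0.4544 -0.3291  0.0479] w 0.0436 psi 5.2 tilt 0.7 F [ 0.2  0.9 -3.4]
cam [ 0.45  -0.258  0.221] bench z 0.0039
[320. 385.] 106288 z 0.1791 top bbox c [ 453.2 -306.5] size [101.7  12.1] all c [ 455.  -316.2] [array([ 454.7, -322.7]), array([159.4,  57. ]), np.float64(5.1)]
blue outer [315. 131.] [array([ 445.8, -273.5]), array([ 81.1, 152.3]), np.float64(5.1)]
blue hole [316. 150.] [array([ 445.8, -273. ]), array([46.7, 46.3]), np.float64(5.1)]
yellow outer [387. 430.] [array([ 510.2, -457.5]), array([316.1,  12.9]), np.float64(5.8)]
yellow outer [461. 366.] [array([ 553.3, -404. ]), array([17.1, 60. ]), np.float64(15.8)]
yellow outer [180. 369.] [array([ 368.9, -422.2]), array([60.4, 17.8]), np.float64(85.2)]
yellow outer [547. 134.] [array([ 573.3, -258.5]), array([141.3,  84. ]), np.float64(85.3)]
yellow hole [528. 197.] [array([ 570.5, -287.8]), array([40.7, 39.4]), np.float64(85.4)]
yellow hole [560. 101.] [array([ 574.5, -235.1]), array([50.4, 50.8]), np.float64(57.1)]
[0.4515, -0.325, -0.008, 5.2] 1/1 rows~1.4 [-0.004, -0.008, 0.112, -0.001, 0.004, -0.001]
```

View pics/w2.png

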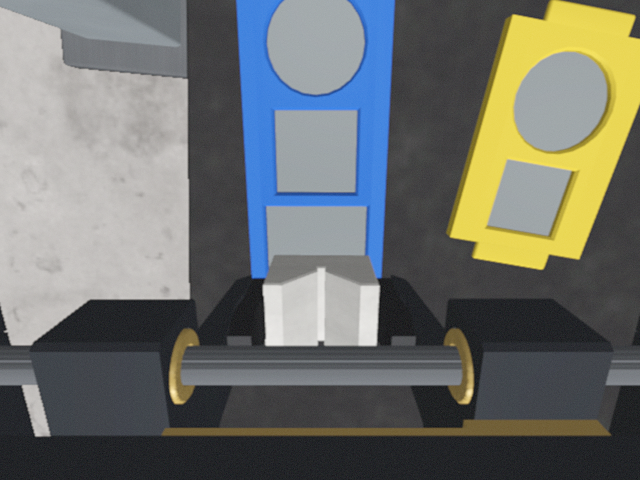

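The block is held square to the tray. I'll measure its offset from the TCP.

```bash
cat > held.py <<'E'
import sys; from h import *
D=np.load(sys.argv[1]+'.npz'); W,T=D['W'],D['T']; Tt=T@np.linalg.inv(np.array(camera_model('wrist')['T_tool_cam']))
tc=((W-Tt[:3,3])@Tt[:3,:3])*1000; im=cv2.imread(f'pics/{sys.argv[1]}.png')
m=(im.min(2)>110)&(abs(tc[...,0])<40)&(abs(tc[...,1])<50)&(tc[...,2]>-45)&(W[...,2]>.02); P=tc[m]
print('TCP',Tt[:3,3].round(4),'n',len(P),'tool x',np.percentile(P[:,0],[1,99]).round(1),'y',np.percentile(P[:,1],[1,99]).round(1),'z',np.percentile(P[:,2],[1,99]).round(1))
E
python3 held.py w2
```

```text
TCP [ 0.4544 -0.3291  0.0479] n 9848 tool x [-21.7  21.4] y [-14.7  18.6] z [-44.5 -13.9]
```

Call:
{"op": "play_rows", "data": {
  "rows": [
    [-0.006, -0.007, 0, 0, 0.004, 0],
    [-0.006, -0.007, 0.05, 0, 0.004, 0],
    [-0.006, -0.007, 0.09, 0, 0.004, 0],
    [-0.006, -0.007, 0.105, 0, 0.004, 0],
    [-0.006, -0.007, 0.114, 0, 0.004, 0],
    [-0.006, -0.007, 0.114, 0, 0.004, 0],
    [-0.006, -0.007, 0.114, 0, 0.004, 0],
    [-0.006, -0.007, 0.114, 0, 0.004, 0]
  ]
}}

```text
t: 9.57
tcp_pos: [0.4523, -0.3258, -0.0066]
orientation: [0.999, 0.045, 0.002, -0.001]
force: [-0.0, -0.7, -2.8]
width: 0.0433
```

```bash
python3 st.py
```

```text
t 9.57 tcp [ 0.4523 -0.3258 -0.0066] w 0.0433 psi 5.2 tilt 0.28 F [-0.  -0.7 -2.8]
```

Call:
{"op": "play_rows", "data": {
  "rows": [
    [0, 0, 0.006, 0, 0, 0],
    [0, 0, 0.006, 0, 0, 0],
    [0, 0, 0.006, 0, 0, 0],
    [0, 0, 0.006, 0, 0, 0]
  ]
}}

```text
t: 9.9
tcp_pos: [0.4527, -0.3259, -0.0088]
orientation: [0.999, 0.045, 0.003, -0.001]
force: [-0.6, 0.6, 6.2]
width: 0.0435
```

Call:
{"op": "play_rows", "data": {
  "rows": [
    [0, 0, 0, 0, 0, 0],
    [0, 0, 0, 0, 0, 0],
    [0, 0, 0, 0, 0, 0],
    [0, 0, 0, 0, 0, 0],
    [0, 0, -0.08, 0, 0, 0],
    [0, 0, -0.16, 0, 0, 0],
    [0, 0, -0.16, 0, 0, 0],
    [0, 0, -0.16, 0, 0, 0]
  ],
  "grip": 0.3
}}

```text
t: 10.57
tcp_pos: [0.4529, -0.3265, 0.0715]
orientation: [0.999, 0.045, 0.003, -0.0]
force: [-0.7, 0.1, -0.3]
width: 0.0616
```

```bash
python3 st.py; python3 p.py .535,-.092,.07,0 .535,-.092,-.014,0
```

```text
t 10.57 tcp [ 0.4529 -0.3265  0.0715] w 0.0616 psi 5.2 tilt 0.38 F [-0.7  0.1 -0.3]
[0.535, -0.092, 0.07, 0.0] 1/1 rows~6.0 [0.206, -0.452, 0.004, -0.0, -0.002, 0.029]
[0.535, -0.092, -0.014, 0.0] 1/1 rows~2.0 [0.0, 0.0, 0.168, 0.0, 0.0, 0.0]
```

Call:
{"op": "play_rows", "data": {
  "rows": [
    [0.206, -0.452, 0.004, 0, -0.002, 0.029],
    [0.206, -0.452, 0.004, 0, -0.002, 0.029],
    [0.206, -0.452, 0.004, 0, -0.002, 0.029],
    [0.206, -0.452, 0.004, 0, -0.002, 0.029],
    [0.206, -0.452, 0.004, 0, -0.002, 0.029],
    [0.206, -0.452, 0.004, 0, -0.002, 0.029],
    [0.206, -0.452, 0.004, 0, -0.002, 0.029],
    [0.206, -0.452, 0.004, 0, -0.002, 0.029]
  ]
}}

```text
t: 11.23
tcp_pos: [0.5335, -0.0884, 0.0676]
orientation: [1.0, 0.003, -0.002, -0.002]
force: [0.3, -1.2, -0.7]
width: 0.0615
```

Call:
{"op": "play_rows", "data": {
  "rows": [
    [0, 0, 0, 0, 0, 0],
    [0, 0, 0, 0, 0, 0]
  ]
}}

```text
t: 11.4
tcp_pos: [0.5322, -0.0937, 0.0673]
orientation: [1.0, -0.001, -0.003, -0.0]
force: [0.2, 0.6, 0.5]
width: 0.0622
```

```bash
python3 st.py; python3 p.py .535,-.092,-.016,0; python3 wm.py w3 | head -6; python3 held.py w3; python3 tr.py w3 | grep blue
```

```text
t 11.4 tcp [ 0.5322 -0.0937  0.0673] w 0.0622 psi -0.2 tilt 0.35 F [0.2 0.6 0.5]
[0.535, -0.092, -0.016, 0.0] 1/1 rows~2.0 [0.007, -0.003, 0.167, -0.0, 0.002, -0.001]
cam [ 0.533 -0.022  0.24 ] bench z 0.0005
[151.  42.] 6861 z 0.0193 top bbox c [439.1  19.9] size [59.8 45.2] all c [439.2  19.9] [array([438.9,  19.7]), array([59.9, 45.3]), np.float64(1.1)]
[522.  29.] 1234 z 0.0307 top bbox c [640.1  26.6] size [11.9 11.7] all c [639.   26.4] [array([638.9,  25.9]), array([15.8, 17.6]), np.float64(25.0)]
[312.  65.] 2572 z 0.0193 top bbox c [527.4   8.6] size [35.7 35.9] all c [527.4   8.5] [array([527.3,   8.6]), array([35.6, 35.8]), np.float64(6.5)]
[326. 241.] 1587 z 0.027 top bbox c [535.  -91.3] size [29.3 30.2] all c [535.  -91.2] [array([535. , -91.5]), array([30.2, 29.3]), np.float64(89.7)]
[476. 246.] 2462 z 0.0485 top bbox c [625.5 -93.4] size [19.5 19.3] all c [624.3 -92.5] [array([623.9, -92.1]), array([28.5, 24.4]), np.float64(49.2)]
TCP [ 0.5322 -0.0937  0.0673] n 1269 tool x [-10.9  17.1] y [-16.7  12. ] z [40.  46.5]
blue outer [229. 414.] [array([ 455.2, -228.1]), array([58.8, 39.3]), np.float64(3.5)]
```

View pics/w3.png

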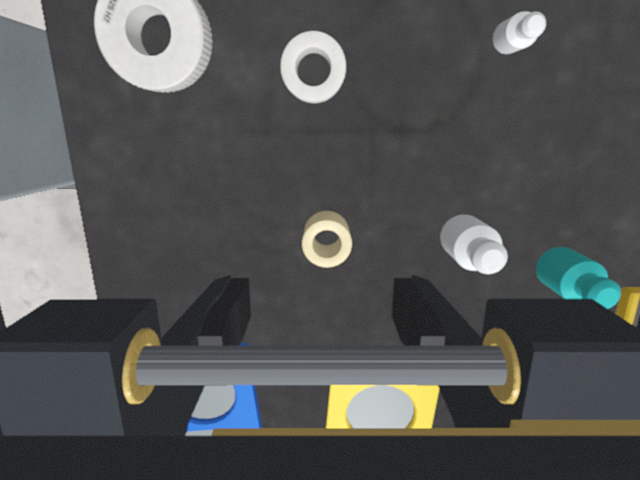

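The silvery large weight shows at (475,245), clearly apart from the turquoise one at (578,275). The brass bush is centred between the fingers at (326,240).

Call:
{"op": "play_rows", "data": {
  "rows": [
    [0.006, -0.004, 0.08, 0, 0.002, 0],
    [0.006, -0.004, 0.14, 0, 0.002, 0],
    [0.006, -0.004, 0.167, 0, 0.002, 0],
    [0.006, -0.004, 0.167, 0, 0.002, 0],
    [0.006, -0.004, 0.167, 0, 0.002, 0],
    [0.006, -0.004, 0.167, 0, 0.002, 0]
  ]
}}

```text
t: 11.95
tcp_pos: [0.5366, -0.0899, -0.0142]
orientation: [1.0, -0.001, 0.002, -0.001]
force: [0.7, -0.3, -0.2]
width: 0.0618
```

Call:
{"op": "play_rows", "data": {
  "rows": [
    [0, 0, 0, 0, 0, 0],
    [0, 0, 0, 0, 0, 0],
    [0, 0, 0, 0, 0, 0],
    [0, 0, 0, 0, 0, 0],
    [0, 0, 0, 0, 0, 0],
    [0, 0, 0, 0, 0, 0],
    [0, 0, 0, 0, 0, 0]
  ],
  "grip": 1,
  "squeeze": 25
}}

```text
t: 12.53
tcp_pos: [0.5362, -0.0894, -0.0148]
orientation: [1.0, -0.0, 0.001, -0.001]
force: [-0.4, 0.5, 3.3]
width: 0.0289
```

```bash
python3 st.py; python3 p.py .535,-.092,.045,0 .441,-.217,.045,5.2 .441,-.217,-.012,5.2
```

```text
t 12.53 tcp [ 0.5362 -0.0894 -0.0148] w 0.0289 psi -0.0 tilt 0.2 F [-0.4  0.5  3.3]
[0.535, -0.092, 0.045, 0.0] 1/1 rows~1.4 [-0.002, 0.005, -0.12, -0.001, -0.001, -0.0]
[0.441, -0.217, 0.045, 5.2] 1/1 rows~3.8 [-0.188, 0.25, 0.0, 0.0, 0.0, -0.029]
[0.441, -0.217, -0.012, 5.2] 1/1 rows~1.4 [0.0, 0.0, 0.114, 0.0, 0.0, 0.0]
```

Call:
{"op": "play_rows", "data": {
  "rows": [
    [0, 0, -0.06, 0, 0, 0],
    [-0.19, 0.248, -0.12, 0, 0, -0.029],
    [-0.19, 0.248, -0.12, 0, 0, -0.029],
    [-0.19, 0.248, -0.12, 0, 0, -0.029],
    [-0.19, 0.248, -0.12, 0, 0, -0.029],
    [-0.19, 0.248, -0.12, 0, 0, -0.029],
    [-0.19, 0.248, -0.12, 0, 0, -0.029],
    [-0.19, 0.248, -0.12, 0, 0, -0.029]
  ]
}}

```text
t: 13.2
tcp_pos: [0.4416, -0.2129, 0.0444]
orientation: [0.999, 0.045, 0.002, -0.002]
force: [-0.4, 0.7, -0.5]
width: 0.0289
```

Call:
{"op": "play_rows", "data": {
  "rows": [
    [0, 0, 0, 0, 0, 0],
    [0, 0, 0, 0, 0, 0],
    [0, 0, 0, 0, 0, 0]
  ]
}}

```text
t: 13.45
tcp_pos: [0.4417, -0.2122, 0.0442]
orientation: [0.999, 0.046, 0.002, -0.001]
force: [0.9, -1.0, -1.3]
width: 0.0289
```

```bash
python3 st.py; python3 p.py .4407,-.2145,-.0125,5.2; python3 wm.py w4 >/dev/null; python3 held.py w4
```

```text
t 13.45 tcp [ 0.4417 -0.2122  0.0442] w 0.0289 psi 5.3 tilt 0.25 F [ 0.9 -1.  -1.3]
[0.4407, -0.2145, -0.0125, 5.2] 1/1 rows~1.4 [-0.003, 0.005, 0.113, -0.001, -0.001, 0.001]
TCP [ 0.4417 -0.2122  0.0442] n 4278 tool x [-14.   13.9] y [-12.8  14. ] z [-41.8 -15.9]
```

Call:
{"op": "play_rows", "data": {
  "rows": [
    [-0.003, 0.005, 0.06, 0, 0, 0],
    [-0.003, 0.005, 0.1, 0, 0, 0],
    [-0.003, 0.005, 0.115, 0, 0, 0],
    [-0.003, 0.005, 0.115, 0, 0, 0],
    [-0.003, 0.005, 0.115, 0, 0, 0],
    [-0.003, 0.005, 0.115, 0, 0, 0]
  ]
}}

```text
t: 14.0
tcp_pos: [0.4402, -0.2155, -0.013]
orientation: [0.999, 0.046, 0.002, -0.001]
force: [0.5, -0.7, -1.5]
width: 0.0289
```

```bash
python3 st.py
```

```text
t 14.0 tcp [ 0.4402 -0.2155 -0.013 ] w 0.0289 psi 5.2 tilt 0.23 F [ 0.5 -0.7 -1.5]
```

Call:
{"op": "play_rows", "data": {
  "rows": [
    [0, 0, 0.003, 0, 0, 0],
    [0, 0, 0.003, 0, 0, 0],
    [0, 0, 0.003, 0, 0, 0]
  ]
}}

```text
t: 14.25
tcp_pos: [0.4403, -0.2158, -0.0144]
orientation: [0.999, 0.045, 0.002, -0.001]
force: [0.9, 0.3, 0.9]
width: 0.0289
```

Call:
{"op": "play_rows", "data": {
  "rows": [
    [0, 0, 0, 0, 0, 0],
    [0, 0, 0, 0, 0, 0],
    [0, 0, 0, 0, 0, 0],
    [0, 0, 0, 0, 0, 0],
    [0, 0, -0.08, 0, 0, 0],
    [0, 0, -0.18, 0, 0, 0],
    [0, 0, -0.18, 0, 0, 0],
    [0, 0, -0.18, 0, 0, 0]
  ],
  "grip": 0.3
}}

```text
t: 14.92
tcp_pos: [0.4414, -0.2166, 0.0778]
orientation: [0.999, 0.045, 0.004, -0.0]
force: [0.3, 0.2, -0.4]
width: 0.0619
```

```bash
python3 st.py; python3 p.py .625,-.093,.08,90 .625,-.093,-.016,90
```

```text
t 14.92 tcp [ 0.4414 -0.2166  0.0778] w 0.0619 psi 5.2 tilt 0.44 F [ 0.3  0.2 -0.4]
[0.625, -0.093, 0.08, 90.0] 1/2 rows~5.9 [0.194, -0.106, -0.001, 0.001, -0.001, -0.236]
[0.625, -0.093, 0.08, 90.0] 2/2 rows~5.9 [0.215, 0.052, -0.001, 0.001, -0.001, -0.236]
[0.625, -0.093, -0.016, 90.0] 1/1 rows~2.3 [0.0, 0.0, 0.192, 0.0, 0.0, 0.0]
```

Call:
{"op": "play_rows", "data": {
  "rows": [
    [0.194, -0.106, -0.001, 0, -0.001, -0.236],
    [0.194, -0.106, -0.001, 0, -0.001, -0.236],
    [0.194, -0.106, -0.001, 0, -0.001, -0.236],
    [0.194, -0.106, -0.001, 0, -0.001, -0.236],
    [0.194, -0.106, -0.001, 0, -0.001, -0.236],
    [0.194, -0.106, -0.001, 0, -0.001, -0.236],
    [0.194, -0.106, -0.001, 0, -0.001, -0.236]
  ]
}}

```text
t: 15.5
tcp_pos: [0.5303, -0.1547, 0.0742]
orientation: [0.914, 0.405, -0.001, -0.001]
force: [0.2, 0.4, -0.4]
width: 0.062
```

Call:
{"op": "play_rows", "data": {
  "rows": [
    [0.215, 0.052, -0.001, 0, -0.001, -0.236],
    [0.215, 0.052, -0.001, 0, -0.001, -0.236],
    [0.215, 0.052, -0.001, 0, -0.001, -0.236],
    [0.215, 0.052, -0.001, 0, -0.001, -0.236],
    [0.215, 0.052, -0.001, 0, -0.001, -0.236],
    [0.215, 0.052, -0.001, 0, -0.001, -0.236],
    [0.215, 0.052, -0.001, 0, -0.001, -0.236],
    [0.215, 0.052, -0.001, 0, -0.001, -0.236]
  ]
}}

```text
t: 16.17
tcp_pos: [0.6223, -0.0929, 0.0755]
orientation: [0.708, 0.706, -0.002, -0.0]
force: [0.3, -0.2, -0.3]
width: 0.0619
```

```bash
python3 - <<'E'
from workcell import sense
sense()
E
python3 st.py; python3 p.py .625,-.093,-.016,90; python3 wm.py w5 ; python3 tr.py w5 | grep -E "blue|yellow"
```

```text
t 16.17 tcp [ 0.6223 -0.0929  0.0755] w 0.0619 psi 89.8 tilt 0.19 F [ 0.3 -0.2 -0.3]
[0.625, -0.093, -0.016, 90.0] 1/1 rows~2.2 [0.0, 0.006, 0.183, -0.001, 0.001, -0.001]
cam [ 0.551 -0.092  0.248] bench z 0.0007
[494.  82.] 2585 z 0.0193 top bbox c [527.8   7.7] size [36.1 36.3] all c [527.8   7.7] [array([527.6,   7.9]), array([35.7, 36.5]), np.float64(11.0)]
[319. 247.] 1864 z 0.0486 top bbox c [625.7 -94.1] size [18.6 18.7] all c [623.1 -94. ] [array([623.9, -94. ]), array([28.6, 25.3]), np.float64(89.8)]
[500. 265.] 742 z 0.0305 top bbox c [640.5  25.9] size [11.9 11.9] all c [640.2  25.3] [array([639.6,  25.2]), array([15.7, 17.8]), np.float64(42.9)]
[319. 393.] 107041 z 0.2068 top bbox c [599.6 -92.9] size [  4.3 102.3] all c [664.4 -93. ] [array([666.4, -97.9]), array([163.4, 175.9]), np.float64(3.1)]
blue outer [63.  4.] [array([ 485.4, -239.5]), array([77.4,  7.1]), np.float64(89.8)]
yellow outer [428. 430.] [array([782.7, -10.3]), array([342.7,  14.7]), np.float64(89.9)]
yellow outer [237. 389.] [array([ 745.6, -157.1]), array([13.5, 55.3]), np.float64(10.2)]
yellow outer [504. 366.] [array([726.8,  43.4]), array([69., 25.]), np.float64(13.6)]
yellow outer [137. 366.] [array([ 726.6, -230.8]), array([24.7, 69.8]), np.float64(76.1)]
yellow outer [ 81. 163.] [array([ 575.7, -245.2]), array([119.2,  81.3]), np.float64(85.3)]
yellow hole [104. 165.] [array([ 576.2, -232.4]), array([51.1, 50.6]), np.float64(39.2)]
```

Call:
{"op": "play_rows", "data": {
  "rows": [
    [-0.001, 0.006, 0.08, 0, 0, 0],
    [-0.001, 0.006, 0.15, 0, 0, 0],
    [-0.001, 0.006, 0.183, 0, 0, 0],
    [-0.001, 0.006, 0.183, 0, 0, 0],
    [-0.001, 0.006, 0.183, 0, 0, 0],
    [-0.001, 0.006, 0.183, 0, 0, 0]
  ]
}}

```text
t: 16.72
tcp_pos: [0.6271, -0.0926, -0.0128]
orientation: [0.706, 0.708, 0.0, 0.001]
force: [0.4, 0.9, 0.6]
width: 0.0617
```

Call:
{"op": "play_rows", "data": {
  "rows": [
    [0, 0, 0, 0, 0, 0],
    [0, 0, 0, 0, 0, 0],
    [0, 0, 0, 0, 0, 0],
    [0, 0, 0, 0, 0, 0],
    [0, 0, 0, 0, 0, 0],
    [0, 0, 0, 0, 0, 0],
    [0, 0, 0, 0, 0, 0]
  ],
  "grip": 1,
  "squeeze": 30
}}

```text
t: 17.3
tcp_pos: [0.626, -0.0935, -0.0144]
orientation: [0.706, 0.708, -0.001, 0.0]
force: [-1.1, 0.3, 2.5]
width: 0.0273
```

```bash
python3 st.py; python3 p.py .625,-.093,.06,90 .446,-.273,.06,5.2
```

```text
t 17.3 tcp [ 0.626  -0.0935 -0.0144] w 0.0273 psi 90.1 tilt 0.13 F [-1.1  0.3  2.5]
[0.625, -0.093, 0.06, 90.0] 1/1 rows~1.8 [0.001, -0.002, -0.149, -0.0, 0.001, 0.001]
[0.446, -0.273, 0.06, 5.2] 1/2 rows~5.9 [-0.18, -0.179, 0.0, 0.0, 0.0, 0.236]
[0.446, -0.273, 0.06, 5.2] 2/2 rows~5.9 [-0.254, -0.011, 0.0, 0.0, 0.0, 0.236]
```

Call:
{"op": "play_rows", "data": {
  "rows": [
    [0, 0, -0.08, 0, 0, 0],
    [0, 0, -0.149, 0, 0, 0],
    [0, 0, -0.149, 0, 0, 0],
    [0, 0, -0.149, 0, 0, 0]
  ]
}}

```text
t: 17.63
tcp_pos: [0.6271, -0.0928, 0.0615]
orientation: [0.706, 0.708, 0.0, 0.001]
force: [0.0, -0.7, -2.4]
width: 0.0272
```

Call:
{"op": "play_rows", "data": {
  "rows": [
    [-0.18, -0.179, 0, 0, 0, 0.236],
    [-0.18, -0.179, 0, 0, 0, 0.236],
    [-0.18, -0.179, 0, 0, 0, 0.236],
    [-0.18, -0.179, 0, 0, 0, 0.236],
    [-0.18, -0.179, 0, 0, 0, 0.236],
    [-0.18, -0.179, 0, 0, 0, 0.236],
    [-0.18, -0.179, 0, 0, 0, 0.236]
  ]
}}

```text
t: 18.22
tcp_pos: [0.5353, -0.1841, 0.0586]
orientation: [0.915, 0.403, -0.002, 0.0]
force: [-0.9, 0.8, -2.3]
width: 0.0272
```

Call:
{"op": "play_rows", "data": {
  "rows": [
    [-0.254, -0.011, 0, 0, 0, 0.236],
    [-0.254, -0.011, 0, 0, 0, 0.236],
    [-0.254, -0.011, 0, 0, 0, 0.236],
    [-0.254, -0.011, 0, 0, 0, 0.236],
    [-0.254, -0.011, 0, 0, 0, 0.236],
    [-0.254, -0.011, 0, 0, 0, 0.236],
    [-0.254, -0.011, 0, 0, 0, 0.236],
    [-0.254, -0.011, 0, 0, 0, 0.236]
  ]
}}

```text
t: 18.88
tcp_pos: [0.4466, -0.2734, 0.0596]
orientation: [0.999, 0.048, -0.001, 0.001]
force: [-0.1, -0.3, -2.7]
width: 0.0276
```

Call:
{"op": "play_rows", "data": {
  "rows": [
    [0, 0, 0, 0, 0, 0],
    [0, 0, 0, 0, 0, 0]
  ]
}}

```text
t: 19.05
tcp_pos: [0.447, -0.2732, 0.0599]
orientation: [0.999, 0.047, -0.001, 0.001]
force: [-0.2, 0.6, -1.3]
width: 0.0271
```

```bash
python3 st.py; python3 p.py .4458,-.273,-.012,5.2; python3 wm.py w6 ; python3 held.py w6
```

```text
t 19.05 tcp [ 0.447  -0.2732  0.0599] w 0.0271 psi 5.4 tilt 0.13 F [-0.2  0.6 -1.3]
[0.4458, -0.273, -0.012, 5.2] 1/1 rows~1.7 [-0.002, -0.001, 0.144, 0.0, 0.001, 0.001]
cam [ 0.44  -0.201  0.233] bench z 0.0009
[318. 156.] 1714 z 0.0301 top bbox c [ 440.1 -218.2] size [29.7 30. ] all c [ 440.1 -218.2] [array([ 440.1, -218.3]), array([29.4, 29.9]), np.float64(6.6)]
[320. 389.] 98689 z 0.191 top bbox c [ 444.7 -250.2] size [101.9  12.9] all c [ 446.6 -258.2] [array([ 448. , -284.7]), array([158.8,  93.1]), np.float64(5.2)]
TCP [ 0.447  -0.2732  0.0599] n 3754 tool x [-13.7  13.5] y [-49.3   8.3] z [-44.9  32.1]
```

View pics/w6.png

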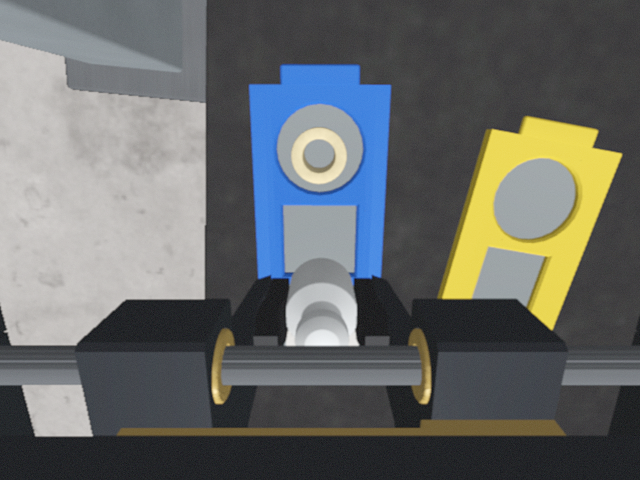

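The brass bush stands in its round pocket (its (440,-218) against a pocket centre of about (441,-216)). The large weight is upright in the grip.

Call:
{"op": "play_rows", "data": {
  "rows": [
    [-0.002, 0, 0.07, 0, 0, 0],
    [-0.002, 0, 0.12, 0, 0, 0],
    [-0.002, 0, 0.135, 0, 0, 0],
    [-0.002, 0, 0.145, 0, 0, 0],
    [-0.002, 0, 0.145, 0, 0, 0],
    [-0.002, 0, 0.145, 0, 0, 0],
    [-0.002, 0, 0.145, 0, 0, 0]
  ]
}}

```text
t: 19.68
tcp_pos: [0.4468, -0.2738, -0.0114]
orientation: [0.999, 0.046, 0.0, 0.001]
force: [0.7, 0.6, -1.4]
width: 0.0273
```

```bash
python3 st.py
```

```text
t 19.68 tcp [ 0.4468 -0.2738 -0.0114] w 0.0273 psi 5.2 tilt 0.12 F [ 0.7  0.6 -1.4]
```

Next I'll nudge it down, release, lift, and head for the steel bush.

Call:
{"op": "play_rows", "data": {
  "rows": [
    [0, 0, 0.004, 0, 0, 0],
    [0, 0, 0.004, 0, 0, 0],
    [0, 0, 0.004, 0, 0, 0]
  ]
}}

```text
t: 19.93
tcp_pos: [0.4469, -0.274, -0.0119]
orientation: [0.999, 0.046, 0.0, 0.002]
force: [-4.9, -0.3, 16.7]
width: 0.0276
```

Call:
{"op": "play_rows", "data": {
  "rows": [
    [0, 0, 0, 0, 0, 0],
    [0, 0, 0, 0, 0, 0],
    [0, 0, 0, 0, 0, 0],
    [0, 0, 0, 0, 0, 0],
    [0, 0, -0.06, 0, 0, 0],
    [0, 0, -0.14, 0, 0, 0],
    [0, 0, -0.18, 0, 0, 0],
    [0, 0, -0.18, 0, 0, 0]
  ],
  "grip": 0.3
}}

```text
t: 20.6
tcp_pos: [0.449, -0.2738, 0.0796]
orientation: [0.999, 0.045, 0.003, 0.002]
force: [0.3, 0.3, -0.3]
width: 0.0618
```

```bash
python3 st.py; python3 p.py .5275,.008,.08,85
```

```text
t 20.6 tcp [ 0.449  -0.2738  0.0796] w 0.0618 psi 5.2 tilt 0.39 F [ 0.3  0.3 -0.3]
[0.5275, 0.008, 0.08, 85.0] 1/2 rows~5.6 [0.104, -0.274, -0.001, 0.001, -0.0, -0.222]
[0.5275, 0.008, 0.08, 85.0] 2/2 rows~5.6 [0.255, -0.143, -0.0, 0.001, -0.0, -0.222]
```

Call:
{"op": "play_rows", "data": {
  "rows": [
    [0.104, -0.274, -0.001, 0, 0, -0.222],
    [0.104, -0.274, -0.001, 0, 0, -0.222],
    [0.104, -0.274, -0.001, 0, 0, -0.222],
    [0.104, -0.274, -0.001, 0, 0, -0.222],
    [0.104, -0.274, -0.001, 0, 0, -0.222],
    [0.104, -0.274, -0.001, 0, 0, -0.222],
    [0.104, -0.274, -0.001, 0, 0, -0.222]
  ]
}}

```text
t: 21.18
tcp_pos: [0.485, -0.1319, 0.0749]
orientation: [0.923, 0.385, -0.002, -0.0]
force: [0.3, -0.4, 0.3]
width: 0.0614
```

Call:
{"op": "play_rows", "data": {
  "rows": [
    [0.255, -0.143, 0, 0, 0, -0.222],
    [0.255, -0.143, 0, 0, 0, -0.222],
    [0.255, -0.143, 0, 0, 0, -0.222],
    [0.255, -0.143, 0, 0, 0, -0.222],
    [0.255, -0.143, 0, 0, 0, -0.222],
    [0.255, -0.143, 0, 0, 0, -0.222],
    [0.255, -0.143, 0, 0, 0, -0.222],
    [0.255, -0.143, 0, 0, 0, -0.222]
  ]
}}

```text
t: 21.85
tcp_pos: [0.5243, 0.0078, 0.075]
orientation: [0.738, 0.675, -0.002, -0.0]
force: [0.7, -0.0, -1.1]
width: 0.0622
```

Call:
{"op": "play_rows", "data": {
  "rows": [
    [0, 0, 0, 0, 0, 0],
    [0, 0, 0, 0, 0, 0]
  ]
}}

```text
t: 22.02
tcp_pos: [0.5246, 0.0077, 0.0755]
orientation: [0.738, 0.675, -0.001, 0.0]
force: [0.2, -0.1, -0.2]
width: 0.0615
```

```bash
python3 st.py; python3 p.py .5275,.008,-.0185,85; python3 wm.py w7
```

```text
t 22.02 tcp [0.5246 0.0077 0.0755] w 0.0615 psi 85.0 tilt 0.16 F [ 0.2 -0.1 -0.2]
[0.5275, 0.008, -0.0185, 85.0] 1/1 rows~2.3 [0.002, 0.006, 0.188, -0.0, 0.001, -0.0]
cam [0.453 0.014 0.248] bench z 0.0006
[341.  94.] 6946 z 0.0193 top bbox c [438.5  26.6] size [59.4 59.6] all c [438.6  26.6] [array([438.5,  26.5]), array([58.9, 59.1]), np.float64(73.4)]
[351. 375.] 109831 z 0.2067 top bbox c [501.7   9.6] size [ 11.3 101.7] all c [518.8  60.1] [array([586.2,  39. ]), array([292.2, 195.9]), np.float64(87.9)]
[323. 241.] 1729 z 0.0191 top bbox c [527.1   8.4] size [36.1 35.6] all c [527.    8.4] [array([527.3,   8.6]), array([35.4, 36. ]), np.float64(84.9)]
```

Call:
{"op": "play_rows", "data": {
  "rows": [
    [0.002, 0.005, 0.08, 0, 0, 0],
    [0.002, 0.005, 0.15, 0, 0, 0],
    [0.002, 0.005, 0.18, 0, 0, 0],
    [0.002, 0.005, 0.188, 0, 0, 0],
    [0.002, 0.005, 0.188, 0, 0, 0],
    [0.002, 0.005, 0.188, 0, 0, 0],
    [0.002, 0.005, 0.188, 0, 0, 0]
  ]
}}

```text
t: 22.65
tcp_pos: [0.5282, 0.0094, -0.0168]
orientation: [0.737, 0.676, 0.0, 0.001]
force: [-0.0, -0.7, -0.6]
width: 0.0616
```

Call:
{"op": "play_rows", "data": {
  "rows": [
    [0, 0, 0, 0, 0, 0],
    [0, 0, 0, 0, 0, 0],
    [0, 0, 0, 0, 0, 0],
    [0, 0, 0, 0, 0, 0],
    [0, 0, 0, 0, 0, 0],
    [0, 0, 0, 0, 0, 0]
  ],
  "grip": 1,
  "squeeze": 25
}}

```text
t: 23.15
tcp_pos: [0.5274, 0.0088, -0.018]
orientation: [0.737, 0.676, -0.001, 0.001]
force: [-1.0, -1.1, 3.4]
width: 0.0344
```

```bash
python3 st.py; python3 p.py .5275,.008,.05,85 .575,-.2345,.05,-4.7
```

```text
t 23.15 tcp [ 0.5274  0.0088 -0.018 ] w 0.0344 psi 85.1 tilt 0.13 F [-1.  -1.1  3.4]
[0.5275, 0.008, 0.05, 85.0] 1/1 rows~1.6 [-0.002, 0.0, -0.136, -0.0, 0.001, 0.001]
[0.575, -0.2345, 0.05, -4.7] 1/2 rows~6.3 [-0.237, 0.068, 0.0, 0.0, 0.0, 0.249]
[0.575, -0.2345, 0.05, -4.7] 2/2 rows~6.3 [-0.12, 0.216, 0.0, 0.0, 0.0, 0.249]
```

Call:
{"op": "play_rows", "data": {
  "rows": [
    [0, 0, -0.07, 0, 0, 0],
    [0, 0, -0.136, 0, 0, 0],
    [0, 0, -0.136, 0, 0, 0],
    [0, 0, -0.136, 0, 0, 0]
  ]
}}

```text
t: 23.48
tcp_pos: [0.5282, 0.0092, 0.0509]
orientation: [0.737, 0.676, 0.0, 0.001]
force: [0.5, -0.2, -1.5]
width: 0.0346
```

Call:
{"op": "play_rows", "data": {
  "rows": [
    [-0.237, 0.068, 0, 0, 0, 0.249],
    [-0.237, 0.068, 0, 0, 0, 0.249],
    [-0.237, 0.068, 0, 0, 0, 0.249],
    [-0.237, 0.068, 0, 0, 0, 0.249],
    [-0.237, 0.068, 0, 0, 0, 0.249],
    [-0.237, 0.068, 0, 0, 0, 0.249],
    [-0.237, 0.068, 0, 0, 0, 0.249],
    [-0.237, 0.068, 0, 0, 0, 0.249]
  ]
}}

```text
t: 24.15
tcp_pos: [0.5498, -0.1125, 0.0483]
orientation: [0.939, 0.344, -0.002, 0.001]
force: [-0.3, -0.2, -1.3]
width: 0.0347
```

Call:
{"op": "play_rows", "data": {
  "rows": [
    [-0.12, 0.216, 0, 0, 0, 0.249],
    [-0.12, 0.216, 0, 0, 0, 0.249],
    [-0.12, 0.216, 0, 0, 0, 0.249],
    [-0.12, 0.216, 0, 0, 0, 0.249],
    [-0.12, 0.216, 0, 0, 0, 0.249],
    [-0.12, 0.216, 0, 0, 0, 0.249],
    [-0.12, 0.216, 0, 0, 0, 0.249],
    [-0.12, 0.216, 0, 0, 0, 0.249]
  ]
}}

```text
t: 24.82
tcp_pos: [0.5741, -0.2332, 0.0488]
orientation: [0.999, -0.039, -0.002, 0.001]
force: [0.1, -0.1, -1.4]
width: 0.0343
```

Call:
{"op": "play_rows", "data": {
  "rows": [
    [0, 0, 0, 0, 0, 0],
    [0, 0, 0, 0, 0, 0]
  ]
}}

```text
t: 24.98
tcp_pos: [0.5746, -0.233, 0.0493]
orientation: [0.999, -0.038, -0.001, 0.001]
force: [-0.6, 0.2, -1.9]
width: 0.0345
```

```bash
python3 st.py; python3 p.py .5755,-.2345,-.0155,-4.7; python3 wm.py w8 >/dev/null; python3 held.py w8; python3 tr.py w8
```

```text
t 24.98 tcp [ 0.5746 -0.233   0.0493] w 0.0345 psi -4.4 tilt 0.17 F [-0.6  0.2 -1.9]
[0.5755, -0.2345, -0.0155, -4.7] 1/1 rows~1.6 [0.002, 0.003, 0.13, 0.001, 0.001, 0.002]
TCP [ 0.5746 -0.233   0.0493] n 5619 tool x [-16.7  16.8] y [-17.7  16.5] z [-37.1 -18.8]
blue outer [101. 237.] [array([ 442.8, -222. ]), array([ 84.5, 106.1]), np.float64(5.2)]
blue hole [ 96. 238.] [array([ 439.9, -219.5]), array([60.6, 51.3]), np.float64(52.7)]
yellow outer [362. 430.] [array([ 592.1, -370.4]), array([ 13.1, 319.9]), np.float64(85.7)]
yellow outer [440. 368.] [array([ 646.3, -324.6]), array([15.4, 60.4]), np.float64(4.6)]
yellow outer [202. 369.] [array([ 489.4, -312.6]), array([60.3, 15.5]), np.float64(76.6)]
yellow outer [325. 224.] [array([ 577.6, -222.9]), array([72.4, 81.4]), np.float64(85.3)]
yellow outer [622.  91.] [array([ 742.7, -157.6]), array([19.5, 53.9]), np.float64(9.1)]
```

Call:
{"op": "play_rows", "data": {
  "rows": [
    [0.002, 0.003, 0.07, 0, 0, 0],
    [0.002, 0.003, 0.11, 0, 0, 0],
    [0.002, 0.003, 0.125, 0, 0, 0],
    [0.002, 0.003, 0.13, 0, 0, 0],
    [0.002, 0.003, 0.13, 0, 0, 0],
    [0.002, 0.003, 0.13, 0, 0, 0]
  ]
}}

```text
t: 25.53
tcp_pos: [0.5763, -0.2346, -0.0145]
orientation: [0.999, -0.039, -0.0, 0.001]
force: [0.6, 0.4, -0.7]
width: 0.0351
```

Call:
{"op": "play_rows", "data": {
  "rows": [
    [0, 0, 0.003, 0, 0, 0],
    [0, 0, 0.003, 0, 0, 0],
    [0, 0, 0.003, 0, 0, 0]
  ]
}}

```text
t: 25.78
tcp_pos: [0.5767, -0.2346, -0.0154]
orientation: [0.999, -0.039, 0.0, 0.001]
force: [-1.5, -0.0, 5.8]
width: 0.0351
```

```bash
python3 st.py
```

```text
t 25.78 tcp [ 0.5767 -0.2346 -0.0154] w 0.0351 psi -4.5 tilt 0.11 F [-1.5 -0.   5.8]
```

Call:
{"op": "play_rows", "data": {
  "rows": [
    [0, 0, 0, 0, 0, 0],
    [0, 0, 0, 0, 0, 0],
    [0, 0, 0, 0, 0, 0],
    [0, 0, 0, 0, 0, 0],
    [0, 0, -0.06, 0, 0, 0],
    [0, 0, -0.14, 0, 0, 0],
    [0, 0, -0.19, 0, 0, 0],
    [0, 0, -0.19, 0, 0, 0]
  ],
  "grip": 0.35
}}

```text
t: 26.45
tcp_pos: [0.5799, -0.2342, 0.084]
orientation: [0.999, -0.039, 0.004, 0.001]
force: [0.8, 0.4, 0.4]
width: 0.0572
```

```bash
python3 st.py; python3 p.py .6403,.0262,.08,85
```

```text
t 26.45 tcp [ 0.5799 -0.2342  0.084 ] w 0.0572 psi -4.5 tilt 0.49 F [0.8 0.4 0.4]
[0.6403, 0.0262, 0.08, 85.0] 1/2 rows~6.3 [0.04, -0.264, 0.004, 0.001, -0.001, -0.249]
[0.6403, 0.0262, 0.08, 85.0] 2/2 rows~6.3 [0.214, -0.16, 0.004, 0.001, -0.001, -0.249]
```

Call:
{"op": "play_rows", "data": {
  "rows": [
    [0.04, -0.264, 0.004, 0, -0.001, -0.249],
    [0.04, -0.264, 0.004, 0, -0.001, -0.249],
    [0.04, -0.264, 0.004, 0, -0.001, -0.249],
    [0.04, -0.264, 0.004, 0, -0.001, -0.249],
    [0.04, -0.264, 0.004, 0, -0.001, -0.249],
    [0.04, -0.264, 0.004, 0, -0.001, -0.249],
    [0.04, -0.264, 0.004, 0, -0.001, -0.249],
    [0.04, -0.264, 0.004, 0, -0.001, -0.249]
  ]
}}

```text
t: 27.12
tcp_pos: [0.6058, -0.1046, 0.0752]
orientation: [0.939, 0.345, -0.003, 0.0]
force: [-0.5, -0.3, 0.2]
width: 0.0572
```

Call:
{"op": "play_rows", "data": {
  "rows": [
    [0.204, -0.16, 0.004, 0, -0.001, -0.276],
    [0.204, -0.16, 0.004, 0, -0.001, -0.276],
    [0.204, -0.16, 0.004, 0, -0.001, -0.276],
    [0.204, -0.16, 0.004, 0, -0.001, -0.276],
    [0.204, -0.16, 0.004, 0, -0.001, -0.276],
    [0.204, -0.16, 0.004, 0, -0.001, -0.276],
    [0.204, -0.16, 0.004, 0, -0.001, -0.276],
    [0.204, -0.16, 0.004, 0, -0.001, -0.276]
  ]
}}

```text
t: 27.78
tcp_pos: [0.6321, 0.0223, 0.0729]
orientation: [0.707, 0.708, -0.004, -0.0]
force: [0.7, 0.0, -0.2]
width: 0.0576
```

Call:
{"op": "play_rows", "data": {
  "rows": [
    [0, 0, 0, 0, 0, 0],
    [0, 0, 0, 0, 0, 0]
  ]
}}

```text
t: 27.95
tcp_pos: [0.6323, 0.0222, 0.0736]
orientation: [0.709, 0.706, -0.004, 0.0]
force: [1.0, 0.4, 0.2]
width: 0.0572
```

```bash
python3 st.py; python3 p.py .6403,.026,.04,90 .6403,.026,-.014,90; python3 wm.py w9; python3 -c "
from h import *
D=np.load('w9.npz');W,T=D['W'],D['T'];Tt=T@np.linalg.inv(np.array(camera_model('wrist')['T_tool_cam']));tc=((W-Tt[:3,3])@Tt[:3,:3])*1000
m=abs(tc[...,2])<130
for z in range(-120,-50,10):
    q=tc[m&(tc[...,2]>=z)&(tc[...,2]<z+10)&(abs(tc[...,1])<60)&(abs(tc[...,0])<110)]
    if len(q): print(z,np.percentile(q[:,0],[0,100]).round(),len(q))
S=cloud(*T_wc('scene'),camera('scene')[1]); q=S[(S[...,2]>.03)&(S[...,2]<.11)&(S[...,0]>.59)&(S[...,0]<.69)&(S[...,1]>.08)&(S[...,1]<.25)]; print('inst min y',np.sort(q[:,1])[:20].round(3), q[:,2].max())
"
```

```text
t 27.95 tcp [0.6323 0.0222 0.0736] w 0.0572 psi 89.8 tilt 0.46 F [1.  0.4 0.2]
[0.6403, 0.026, 0.04, 90.0] 1/1 rows~0.8 [0.008, 0.016, 0.067, -0.002, 0.002, -0.001]
[0.6403, 0.026, -0.014, 90.0] 1/1 rows~1.3 [0.0, 0.0, 0.108, 0.0, 0.0, 0.0]
cam [0.561 0.023 0.247] bench z 0.001
[385. 337.] 143064 z 0.2047 top bbox c [609.9  22.6] size [  4.4 102.6] all c [629.7  53.5] [array([630.1,  52.8]), array([220.1, 244.3]), np.float64(89.8)]
[328. 252.] 623 z 0.0308 top bbox c [640.5  26.3] size [11.7 11.4] all c [639.   26.4] [array([639. ,  26.5]), array([14.8, 17.3]), np.float64(1.9)]
-120 [-61.  61.] 31201
-110 [-78.  60.] 23591
-100 [-80.  79.] 4923
-90 [-37.  36.] 1089
-80 [-46.  46.] 1990
-70 [-46.  45.] 1727
-60 [-45.  44.] 1737
inst min y [0.143 0.143 0.143 0.143 0.143 0.143 0.143 0.143 0.143 0.143 0.143 0.144
 0.144 0.144 0.144 0.144 0.144 0.144 0.144 0.144] 0.10339951182507617
```

View pics/w9.png

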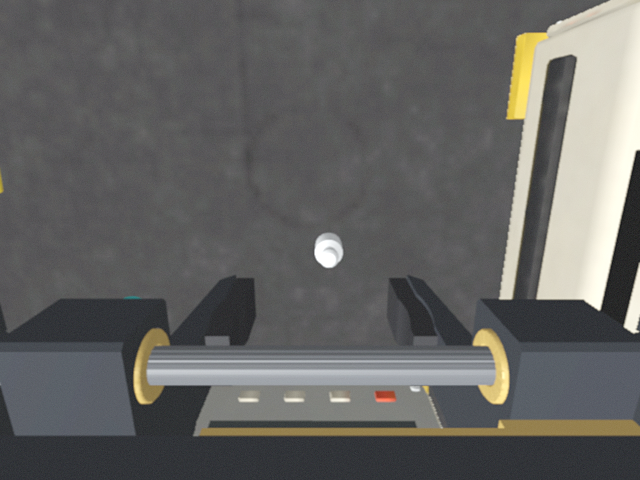

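The small weight sits centred ahead of the fingers at (328,250). The instrument is on the right, with about 20 mm clearance to the gripper body.

Call:
{"op": "play_rows", "data": {
  "rows": [
    [0.008, 0.016, 0, -0.002, 0.002, 0],
    [0.008, 0.016, 0.06, -0.002, 0.002, 0],
    [0.008, 0.016, 0.12, -0.002, 0.002, 0],
    [0.008, 0.016, 0.16, -0.002, 0.002, 0],
    [0.008, 0.016, 0.175, -0.002, 0.002, 0],
    [0.008, 0.016, 0.175, -0.002, 0.002, 0],
    [0.008, 0.016, 0.175, -0.002, 0.002, 0],
    [0.008, 0.016, 0.175, -0.002, 0.002, 0]
  ]
}}

```text
t: 28.72
tcp_pos: [0.6412, 0.0267, -0.012]
orientation: [0.707, 0.707, 0.002, 0.001]
force: [0.4, 0.8, 0.2]
width: 0.057
```

Call:
{"op": "play_rows", "data": {
  "rows": [
    [0, 0, 0, 0, 0, 0],
    [0, 0, 0, 0, 0, 0],
    [0, 0, 0, 0, 0, 0],
    [0, 0, 0, 0, 0, 0],
    [0, 0, 0, 0, 0, 0],
    [0, 0, 0, 0, 0, 0],
    [0, 0, 0, 0, 0, 0]
  ],
  "grip": 1,
  "squeeze": 15
}}

```text
t: 29.3
tcp_pos: [0.64, 0.0259, -0.0137]
orientation: [0.707, 0.707, 0.001, 0.0]
force: [0.1, 0.3, -1.2]
width: 0.0156
```

```bash
python3 st.py; python3 p.py .6403,.026,.06,90 .5715,-.2878,.06,-4.7
```

```text
t 29.3 tcp [ 0.64    0.0259 -0.0137] w 0.0156 psi 90.0 tilt 0.07 F [ 0.1  0.3 -1.2]
[0.6403, 0.026, 0.06, 90.0] 1/1 rows~1.8 [0.0, 0.001, -0.147, 0.0, -0.0, -0.0]
[0.5715, -0.2878, 0.06, -4.7] 1/2 rows~6.6 [-0.314, -0.069, 0.0, 0.0, 0.0, 0.263]
[0.5715, -0.2878, 0.06, -4.7] 2/2 rows~6.6 [-0.263, 0.184, 0.0, 0.0, 0.0, 0.263]
```

Call:
{"op": "play_rows", "data": {
  "rows": [
    [0, 0, -0.07, 0, 0, 0],
    [0, 0, -0.147, 0, 0, 0],
    [0, 0, -0.147, 0, 0, 0],
    [0, 0, -0.147, 0, 0, 0]
  ]
}}

```text
t: 29.63
tcp_pos: [0.6413, 0.0266, 0.0621]
orientation: [0.707, 0.707, 0.002, 0.001]
force: [-0.8, -0.3, 0.1]
width: 0.0157
```

Call:
{"op": "play_rows", "data": {
  "rows": [
    [-0.314, -0.069, 0, 0, 0, 0.263],
    [-0.314, -0.069, 0, 0, 0, 0.263],
    [-0.314, -0.069, 0, 0, 0, 0.263],
    [-0.314, -0.069, 0, 0, 0, 0.263],
    [-0.314, -0.069, 0, 0, 0, 0.263],
    [-0.314, -0.069, 0, 0, 0, 0.263],
    [-0.314, -0.069, 0, 0, 0, 0.263],
    [-0.314, -0.069, 0, 0, 0, 0.263]
  ]
}}

```text
t: 30.3
tcp_pos: [0.6043, -0.1319, 0.0583]
orientation: [0.932, 0.362, -0.001, -0.0]
force: [0.4, -0.7, -0.6]
width: 0.0158
```

Call:
{"op": "play_rows", "data": {
  "rows": [
    [-0.263, 0.184, 0, 0, 0, 0.263],
    [-0.263, 0.184, 0, 0, 0, 0.263],
    [-0.263, 0.184, 0, 0, 0, 0.263],
    [-0.263, 0.184, 0, 0, 0, 0.263],
    [-0.263, 0.184, 0, 0, 0, 0.263],
    [-0.263, 0.184, 0, 0, 0, 0.263],
    [-0.263, 0.184, 0, 0, 0, 0.263],
    [-0.263, 0.184, 0, 0, 0, 0.263]
  ]
}}

```text
t: 30.97
tcp_pos: [0.5702, -0.288, 0.0586]
orientation: [0.999, -0.041, -0.0, -0.0]
force: [-0.8, 0.1, -0.5]
width: 0.0156
```

Call:
{"op": "play_rows", "data": {
  "rows": [
    [0, 0, 0, 0, 0, 0],
    [0, 0, 0, 0, 0, 0]
  ]
}}

```text
t: 31.13
tcp_pos: [0.5705, -0.2876, 0.0588]
orientation: [0.999, -0.039, -0.0, -0.001]
force: [0.7, -0.1, -0.5]
width: 0.0158
```

```bash
python3 st.py; python3 p.py .5713,-.2875,-.0112,-4.7; python3 wm.py w10; python3 held.py w10; python3 tr.py w10
```

```text
t 31.13 tcp [ 0.5705 -0.2876  0.0588] w 0.0158 psi -4.5 tilt 0.06 F [ 0.7 -0.1 -0.5]
[0.5713, -0.2875, -0.0112, -4.7] 1/1 rows~1.7 [0.002, -0.0, 0.14, -0.0, 0.0, 0.001]
cam [ 0.576 -0.216  0.232] bench z 0.003
[633.  15.] 286 z 0.0227 top bbox c [ 739.4 -170.6] size [4.1 5.3] all c [ 742.8 -174.3] [array([ 743.3, -174.5]), array([ 9.1, 15.3]), np.float64(15.9)]
[ 76. 148.] 3096 z 0.0299 top bbox c [ 440.7 -218.2] size [30.9 29.9] all c [ 440.9 -218.2] [array([ 440.5, -218.2]), array([29.9, 30.8]), np.float64(77.8)]
[324. 158.] 2330 z 0.0222 top bbox c [ 576.4 -234.8] size [35.6 35.7] all c [ 576.4 -234.8] [array([ 576.1, -234.8]), array([35.6, 35.5]), np.float64(86.6)]
[559. 170.] 2532 z 0.0266 top bbox c [ 704.9 -250.9] size [37.9 36.7] all c [ 704.9 -250.9] [array([ 704.7, -250.9]), array([36.7, 37.6]), np.float64(59.8)]
[106. 246.] 3186 z 0.0515 top bbox c [ 447.5 -273.6] size [19.3 19. ] all c [ 449.5 -273.3] [array([ 449. , -272.9]), array([25.2, 28.7]), np.float64(26.4)]
[317. 391.] 95499 z 0.1901 top bbox c [ 572.1 -264.8] size [101.7  10.5] all c [ 545.  -287.1] [array([ 613.
[... 161 characters left out ...]
198.] [array([ 444.9, -247. ]), array([ 84.1, 155.1]), np.float64(5.1)]
blue hole [ 90. 144.] [array([ 440.4, -218.3]), array([56.5, 51. ]), np.float64(38.9)]
yellow outer [311. 430.] [array([ 550.7, -430.8]), array([ 13.7, 333.8]), np.float64(85.5)]
yellow outer [394. 368.] [array([ 613.8, -383.9]), array([11.1, 61.9]), np.float64(0.5)]
yellow outer [248. 369.] [array([ 512.9, -375.9]), array([61.8, 11.1]), np.float64(80.5)]
yellow outer [324. 191.] [array([ 575. , -253.2]), array([131.3,  81.5]), np.float64(85.4)]
yellow hole [324. 154.] [array([ 576.6, -234.1]), array([51.9, 51.6]), np.float64(60.3)]
yellow outer [625.  18.] [array([ 744.3, -173.8]), array([17.5, 15.9]), np.float64(90.0)]
```

View pics/w10.png

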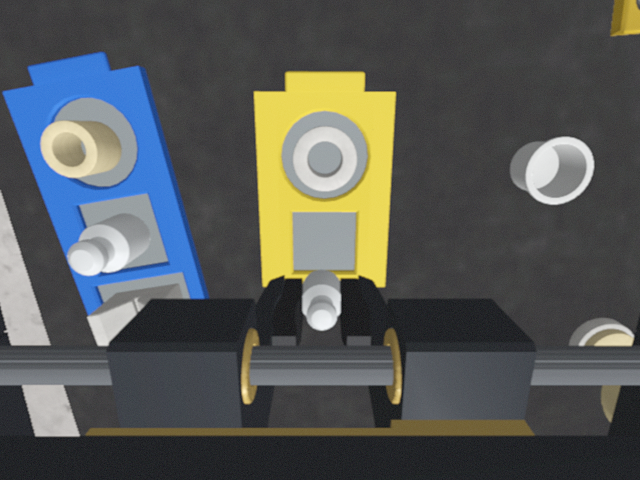

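Call:
{"op": "play_rows", "data": {
  "rows": [
    [0.002, 0, 0.07, 0, 0, 0],
    [0.002, 0, 0.12, 0, 0, 0],
    [0.002, 0, 0.135, 0, 0, 0],
    [0.002, 0, 0.14, 0, 0, 0],
    [0.002, 0, 0.14, 0, 0, 0],
    [0.002, 0, 0.14, 0, 0, 0]
  ]
}}

```text
t: 31.68
tcp_pos: [0.5724, -0.2877, -0.0101]
orientation: [0.999, -0.041, 0.001, -0.001]
force: [0.5, -0.2, 0.2]
width: 0.0155
```

Call:
{"op": "play_rows", "data": {
  "rows": [
    [0, 0, 0.002, 0, 0, 0],
    [0, 0, 0.002, 0, 0, 0],
    [0, 0, 0.002, 0, 0, 0]
  ]
}}

```text
t: 31.93
tcp_pos: [0.5722, -0.288, -0.0112]
orientation: [0.999, -0.041, 0.001, -0.0]
force: [0.1, 1.3, -0.9]
width: 0.0158
```

```bash
python3 st.py
```

```text
t 31.93 tcp [ 0.5722 -0.288  -0.0112] w 0.0158 psi -4.7 tilt 0.08 F [ 0.1  1.3 -0.9]
```

Call:
{"op": "play_rows", "data": {
  "rows": [
    [0, 0, 0.002, 0, 0, 0],
    [0, 0, 0.002, 0, 0, 0],
    [0, 0, 0.002, 0, 0, 0]
  ]
}}

```text
t: 32.18
tcp_pos: [0.5723, -0.288, -0.0117]
orientation: [0.999, -0.041, 0.001, -0.0]
force: [-1.6, -0.1, 5.6]
width: 0.0159
```

Call:
{"op": "play_rows", "data": {
  "rows": [
    [0, 0, 0, 0, 0, 0],
    [0, 0, 0, 0, 0, 0],
    [0, 0, 0, 0, 0, 0],
    [0, 0, 0, 0, 0, 0],
    [0, 0, -0.06, 0, 0, 0],
    [0, 0, -0.14, 0, 0, 0],
    [0, 0, -0.22, 0, 0, 0],
    [0, 0, -0.3, 0, 0, 0]
  ],
  "grip": 0.3
}}

```text
t: 32.85
tcp_pos: [0.5714, -0.2876, 0.1387]
orientation: [0.999, -0.041, -0.0, -0.001]
force: [1.2, -0.5, -0.5]
width: 0.0619
```

```bash
python3 st.py; python3 p.py .47,-.40,.24,5
```

```text
t 32.85 tcp [ 0.5714 -0.2876  0.1387] w 0.0619 psi -4.7 tilt 0.09 F [ 1.2 -0.5 -0.5]
[0.47, -0.4, 0.24, 5.0] 1/1 rows~4.4 [-0.184, 0.24, -0.203, -0.001, 0.0, -0.054]
```

Call:
{"op": "play_rows", "data": {
  "rows": [
    [-0.184, 0.16, -0.203, 0, 0, -0.054],
    [-0.184, 0.16, -0.203, 0, 0, -0.054],
    [-0.184, 0.16, -0.203, 0, 0, -0.054],
    [-0.184, 0.16, -0.203, 0, 0, -0.054],
    [-0.184, 0.16, -0.203, 0, 0, -0.054],
    [-0.184, 0.16, -0.203, 0, 0, -0.054],
    [-0.184, 0.16, -0.203, 0, 0, -0.054],
    [-0.184, 0.16, -0.203, 0, 0, -0.054]
  ]
}}

```text
t: 33.52
tcp_pos: [0.4739, -0.3589, 0.2379]
orientation: [0.999, 0.045, 0.0, -0.001]
force: [-0.0, -0.2, 0.3]
width: 0.0616
```

Call:
{"op": "play_rows", "data": {
  "rows": [
    [0, 0, 0, 0, 0, 0],
    [0, 0, 0, 0, 0, 0],
    [0, 0, 0, 0, 0, 0]
  ]
}}

```text
t: 33.77
tcp_pos: [0.4739, -0.3595, 0.2382]
orientation: [0.999, 0.045, 0.0, -0.001]
force: [-1.1, -0.1, -0.1]
width: 0.0615
```

```bash
python3 st.py; python3 wm.py w11; python3 tr.py w11
python3 - <<'E'
from h import *
W=cloud(*T_wc('top'),camera('top')[1])
for n,c in [('ring',(.4385,.0265)),('cup',(.705,-.2505))]:
    q=W[(W[...,2]>.01)&(np.hypot(W[...,0]-c[0],W[...,1]-c[1])<.045)]; print(n,q[:,:2].mean(0).round(4),len(q))
E
```

```text
t 33.77 tcp [ 0.4739 -0.3595  0.2382] w 0.0615 psi 5.1 tilt 0.09 F [-1.1 -0.1 -0.1]
cam [ 0.467 -0.288  0.411] bench z 0.0008
[628.  19.] 817 z 0.0421 top bbox c [ 742.7 -168.1] size [10.1 22.8] all c [ 751.4 -166.7] [array([ 747.1, -171.6]), array([22. , 40.1]), np.float64(41.4)]
[299.  45.] 721 z 0.0305 top bbox c [ 440.1 -218.6] size [29.4 29.6] all c [ 440.4 -218.7] [array([ 440.3, -218.5]), array([29.1, 29.6]), np.float64(3.9)]
[435.  78.] 923 z 0.0225 top bbox c [ 575.8 -235.1] size [35.7 35.9] all c [ 575.7 -235.3] [array([ 575.7, -235.3]), array([35.6, 35.4]), np.float64(7.1)]
[563. 107.] 820 z 0.0269 top bbox c [ 704.7 -251. ] size [37.  36.7] all c [ 704.7 -251. ] [array([ 704.9, -251.2]), array([36.6, 36.9]), np.float64(86.7)]
[301. 107.] 739 z 0.0517 top bbox c [ 446.4 -274.1] size [18.1 18.8] all c [ 446.6 -274.1] [array([ 446.5, -274.4]), array([28.3, 28.5]), np.float64(24.7)]
[338. 383.] 110522 z 0.3694 top bbox c [ 471.6 -336.8] size [101.7  11.8] all c [ 607.5 -399.4] [array([ 579.7, -418.2]), array([508.2, 275. ]), np.float64(18.8)]
[422. 135.] 280 z 0.0338 top bbox
[... 698 characters left out ...]
 np.float64(5.1)]
yellow outer [137. 366.] [array([ 265. , -602.8]), array([116.3,  41.8]), np.float64(82.4)]
yellow outer [505. 367.] [array([ 723.6, -562.3]), array([ 41.4, 117.2]), np.float64(18.7)]
yellow outer [357. 295.] [array([ 530.6, -484.7]), array([83.2, 43.4]), np.float64(5.1)]
yellow outer [427. 100.] [array([ 574.4, -258.7]), array([142.8,  83. ]), np.float64(85.3)]
yellow hole [419. 133.] [array([ 571.4, -288.4]), array([42.1, 41.8]), np.float64(85.4)]
yellow hole [432.  79.] [array([ 575.8, -235.2]), array([52.4, 52.6]), np.float64(51.1)]
yellow outer [620.  25.] [array([ 754.7, -165.8]), array([36.2, 35.5]), np.float64(1.4)]
ring [0.4369 0.0254] 703
cup [ 0.7062 -0.2532] 157
```

View pics/w11.png

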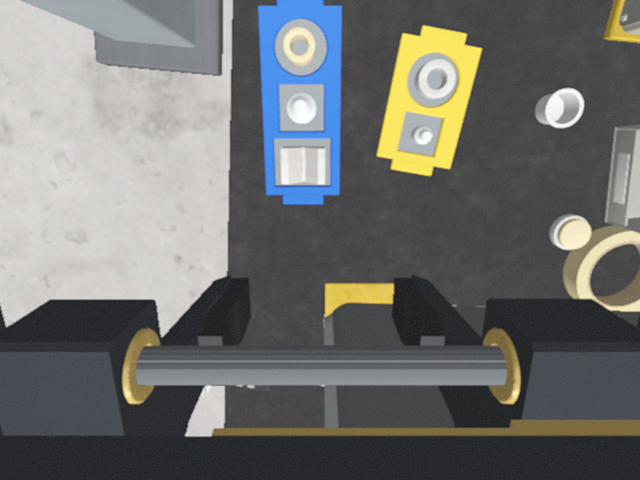

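The picture shows all five parts in their pockets: brass (300,46), large weight (301,106), V-block (302,163), steel (436,78) and small weight (422,135). All are within 2 mm of centre at the right heights, and the gripper is clear.

```bash
python3 -c "
from workcell import sign_off; print(sign_off())"
```

```text
the job is handed in; nothing more can be done
None
```

All five parts are in their pockets and let go, and I handed the job in at about 34 s of the 112 s allowed.

**Blue tray:** the brass bush, the large silvery weight and the V-block are in. The V-block's groove faces up and its longer side lies along the pocket's longer side.

**Yellow tray:** the steel bush and the small weight are in.

**Last wrist-camera check:**
- **Centring:** every part is within about 2 mm of its pocket centre.
- **Height:** top heights were 30.5, 51.7, 35.9, 22.5 and 33.8 mm (brass, large weight, V-block, steel, small weight), as expected for parts on the pocket floors. They read about 1 mm high, as the camera does on the bench itself.
- **V-block turn:** its angle matches the tray's within about 0.5°.
- **Bystanders:** the ring gauge and the white cup read within about 2 mm of their starting positions. The turquoise look-alike was never gripped.
- **Upright and still:** I judged this from the pictures and heights only; I did not measure tilt or speed.

**What disagreed with the description:** the fingertips lie about 26 mm behind the reported TCP, not at it. My first grasp on the V-block therefore closed just above it without moving it. I measured the offset with the wrist and scene cameras and corrected every later height by it. The top and wrist cameras also differed from each other by about 2 mm.

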